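# Pack the repair-kit drawer in layers and shut it

## Robot

A 6-joint arm with a two-finger parallel gripper is mounted at the origin on the work surface; the furniture and walls round the work are solid. World frame = base frame: x ahead of the robot, y to its left, z up, the work surface at z = 0. Lengths are in m, angles in degrees, forces in N, time in s.
With the tool pointing down it reaches from about 0.4 to 0.825 m from the base axis. Payload 7 kg.
Tool frame: the origin (TCP) lies on the centre line of the jaws, within the pads' length; the fingertips stand 8 mm ahead of it and the grasp point (between the pads) lies 11 mm behind it; z points along the fingers, y is the line along which they close (so a half turn about z gives the same grasp; the last joint's range is limited). The gripper opens to 88 mm and grips with 3 to 60 N. Pads are 19 mm wide; open, the fingers measure 130 mm over their backs; the gripper's body (78 mm by 193 mm) begins 47 mm behind the grasp point.
Start: joints at [-50.013, 20.546, 0.682, 0, -70.136, -16.507], TCP at [0.269, -0.619, 0.235] pointing down, gripper open.
Joint ranges: [-176.03, 176.03], [-82.01, 121.73], [-58.28, 71.71], [-173.87, 95.51], [-174.79, -0.11], [-173.66, 173.66]. Speed limits (degrees/s): [136.94, 136.94, 172.46, 180, 180, 180].

## Interface

Orientations are given as [roll, pitch, yaw] about the fixed x, y, z axes, in that order (R = Rz(yaw) Ry(pitch) Rx(roll)).
In Python, from plant import ctrl, vision gives the robot as it stands. The module is installed in compiled form; this text tells all that it offers.
- The arm moves only by the tool move_arm, never from a script. Its argument "moves" is one flat list of numbers, 7 for each row, row after row: the finger opening in cm, from 0 to 8.76, then the shift along the tool's x, y, z in cm, then the turn, a rotation vector about the tool's x, y, z in rad. A call has 1 to 8 rows; each row shifts and turns the commanded pose from where the row before left it, along the tool's axes as they then stand; what a row does not reach is not made up. A row lasts 1/10 s, in which the tool goes at most 50 mm and 8.59 degrees, less where a joint would pass 70% of its speed; a pose out of reach is approached as far as the arm can. A call with a gripper value outside its range is refused whole. The fingers move at their own pace and stop on an object; the grip force is fixed at half the most. Time passes only in rows, so rows that do not move let the fingers close. It gives the time, the measured TCP pose, the force, the opening and the grip force at its end, in the units of the state.
- ctrl.get_obs(): the state, without advancing time (a new reading comes with each control period).
- vision.snapshot(name): name is "scene" or "top" or "wrist"; returns (picture, depth): 400x640x3 uint8, red, green, blue; 400x640 float32, m along the optical axis (not along the pixel's ray), 0 where there is no reading.
- vision.camera_model(name): a dict with "vertical_fov" (degrees; the focal length in pixels is half the picture's height over the tangent of half this angle, whatever the lens; pixels are square), "cx", "cy" (the principal point, pixels), "cam_to_world" (4x4, takes a point from camera to world coordinates). Camera axes: x right, y down, z forward; pixel columns grow to the right and rows downward; lengths in m; the calibration is good to about 2 mm. A picture is of the moment at which its call begins: read the wrist's pose just before it. camera_model takes no time and is no camera call; for the wrist camera it gives the pose at the moment of the call.
- ctrl.close_job(): hands the job in; it is judged then, once.
The state is a dict: "clock": time; "joint_pos": joint angles; "qvel": joint speeds; "tau": joint torques, N m; "tool_pos": TCP position; "orientation": TCP orientation; "force": force on the tool from outside, world axes, zero at the start; "moment": the same for the moment, N m; "opening": finger opening in m; "gripper_force": force on a finger pad.
Only numpy, scipy, OpenCV 4.12 (cv2) and the standard library are available. Lean on these libraries where they do the work, as an engineer would, in place of code of your own. Each camera call takes 0.05 s, during which the arm holds its last target. There are 200 camera calls.

## Task

Pack the open drawer of the small grey cabinet with a repair kit: first lay every ball bearing that is out on the table flat on the drawer floor, then lift the divider plate off the cabinet top and set it down flat inside the drawer over them, on the drawer's four corner posts. Then put every bent pipe on the divider, turned so that both of its ends rest in a matching pair of V notches and its bend on the pad. Finally push the drawer fully home without slamming it, with everything still in place, and leave the spanner and the roll of duct tape where they lie.

Things in the scene. Friction and masses are not known exactly. Their poses are not given: they have to be found in the camera images.
- kit_drawer (a joint): Drawer of the low grey cabinet at the robot's left, whose front looks to the robot's right. Value: how far it is pulled out, m (0 fully home, 0.22 fully out; starts nearly fully out). About 3 N of friction; it stays where it is left. Its walls rise 42 mm above the drawer floor, the front 51 mm.
- drawer_floor (a point): Centre of the upper face of the drawer floor, 10 mm above the table; x points into the cabinet (closing direction), y across, z up. Inside 184 (x) x 130 mm (y). In each inner corner a post, 24 (x) x 20 (y) mm, 30 mm high, carries the divider. Between the posts fit three bearings in a row at x = -58, 0, +58 mm. With the drawer out by q, the cabinet's front plane is at x = q - 90 mm here.
- drawer_handle (a point): Middle of the drawer's bar handle (bar along y, 90 mm long, about 10 mm thick, 35 mm in front of the drawer's front face, 36 mm above the table), axes as drawer_floor, from which it lies at x -137, y 0, z +26 mm. Pushing it along +x closes the drawer.
- cabinet: Grey steel cabinet, fixed. Origin on the table under the middle of the drawer as it lies when home; x points from its front to its back. Carcass from x -90 to +105 mm, y -78 to +78 mm, flat top at z 94 mm.
- divider: Aluminium plate 174 (x) x 120 (y) x 6 mm, 0.3 kg, at first on the cabinet's top. Origin: middle of its underside, z up. Grip tab upright at the middle: 40 mm (x), 12 mm thick (y), top 40 mm above the underside. Carries two pipe stations, a half turn apart. Fits the drawer with 5 mm play all round, either way round, x along the drawer's x; seated, its underside is 30 mm above the drawer floor.
- notch1_long (a point): Station 1: where the axis of the pipe's long leg lies in its 90 degree V notch (12 mm along the leg, 36 mm wide at the top, top edges 34 mm above the divider's underside). On the divider at x -30, y +38, z +24.5 mm; axes as the divider; the leg runs along its x.
- notch1_short (a point): Station 1: where the axis of the short leg lies in its like V notch, on the divider at x +66, y -33, z +24.5 mm; the leg runs along the divider's y. The axes of the two legs meet at x +66, y +38, over a flat pad for the bend.
- notch2_long (a point): Station 2, half a turn from station 1: long leg's notch, on the divider at x +30, y -38, z +24.5 mm.
- notch2_short (a point): Station 2: short leg's notch, on the divider at x -66, y +33, z +24.5 mm; the legs meet at x -66, y -38.
- bearing_a: Ball bearing, 52 mm in diameter, 15 mm high, 0.12 kg, lying flat; origin at the middle of its underside, z along its axis. May be absent.
- bearing_b: Ball bearing, 52 mm in diameter, 15 mm high, 0.12 kg, lying flat; origin at the middle of its underside, z along its axis. May be absent.
- bearing_c: Ball bearing, 52 mm in diameter, 15 mm high, 0.12 kg, lying flat; origin at the middle of its underside, z along its axis. May be absent.
- pipe_a: L-shaped steel pipe, 12 mm thick, 0.09 kg, lying flat. Origin near its centre of mass, level with its underside; pipe axis at z 6 mm. The leg axes meet at x -30, y -17 mm (bend radius 18): the long leg runs 105 mm from there along +x, the short 80 mm along +y. In station 1 its x is opposite to the divider's x, in station 2 the same. Grip the long leg near x -2 mm. May be absent.
- pipe_b: L-shaped steel pipe, 12 mm thick, 0.09 kg, lying flat. Origin near its centre of mass, level with its underside; pipe axis at z 6 mm. The leg axes meet at x -30, y -17 mm (bend radius 18): the long leg runs 105 mm from there along +x, the short 80 mm along +y. In station 1 its x is opposite to the divider's x, in station 2 the same. Grip the long leg near x -2 mm. May be absent.
- pipe_a_long (a point): Point on the axis of the long leg, 9 mm before its end, that belongs in the long-leg notch of a station.
- pipe_a_short (a point): Point on the axis of the short leg, 9 mm before its end, that belongs in the short-leg notch of a station.
- pipe_b_long (a point): Point on the axis of the long leg, 9 mm before its end, that belongs in the long-leg notch of a station.
- pipe_b_short (a point): Point on the axis of the short leg, 9 mm before its end, that belongs in the short-leg notch of a station.
- spanner: Open spanner, 175 mm long, a bystander.
- duct_tape: Grey roll of duct tape, 99 mm wide, 48 mm high, a bystander.
There are look-alikes about, which are no part of the job. Leave any blue or brown look-alike of the bearing_c alone.

How it is judged (in metres and radians):
On the way, in this order (a step that is already met when the one before it is completed fails the run):
1. every bearing lies flat on the drawer floor (x of bearing_a in the frame of drawer_floor between -0.07 and 0.07 m and y of bearing_a in the frame of drawer_floor between -0.042 and 0.042 m and z of bearing_a in the frame of drawer_floor between -0.005 and 0.006 m and angle between each of bearing_a, bearing_b, bearing_c's own z axis and vertical below 0.15 rad and x of bearing_b in the frame of drawer_floor between -0.07 and 0.07 m and y of bearing_b in the frame of drawer_floor between -0.042 and 0.042 m and z of bearing_b in the frame of drawer_floor between -0.005 and 0.006 m and x of bearing_c in the frame of drawer_floor between -0.07 and 0.07 m and y of bearing_c in the frame of drawer_floor between -0.042 and 0.042 m and z of bearing_c in the frame of drawer_floor between -0.005 and 0.006 m), for 0.2 s.
2. the divider is seated flat on the four corner posts in the drawer (z of divider in the frame of drawer_floor between 0.026 and 0.034 m and angle between divider's own z axis and vertical below 0.05 rad and horizontal distance between divider and drawer_floor below 0.012 m and angle between the x axis of divider and the x axis of drawer_floor, either way round below 0.12 rad), for 0.2 s.
3. both ends of every bent pipe rest in the two notches of a station (((distance between pipe_a_long and notch1_long below 0.007 m and distance between pipe_a_short and notch1_short below 0.007 m) or (distance between pipe_a_long and notch2_long below 0.007 m and distance between pipe_a_short and notch2_short below 0.007 m)) and ((distance between pipe_b_long and notch1_long below 0.007 m and distance between pipe_b_short and notch1_short below 0.007 m) or (distance between pipe_b_long and notch2_long below 0.007 m and distance between pipe_b_short and notch2_short below 0.007 m))), for 0.2 s.
4. the drawer is home (value of joint kit_drawer below 0.005 m), for 0.2 s.
At the end, for the whole second after the job is handed in: The drawer is home (within 5 mm); in it every bearing lies flat on the drawer floor, the divider lies level on the four posts over them (within 4 mm in height), every pipe has both rest points within 7 mm of the long and short notch points of one station, and all is at rest (all of step 1 and all of step 2 and all of step 3 and value of joint kit_drawer below 0.005 m and linear speed of each of bearing_a, bearing_b, bearing_c, pipe_a, pipe_b, divider below 0.02 m/s); the robot touches nothing.
It fails at once if the drawer is slammed (faster than 0.4 m/s) (velocity of joint kit_drawer below -0.4 m/s).
It fails at once if the spanner is knocked away (more than 30 mm) (distance of spanner from where it was at the start of the episode above 0.03 m).
It fails at once if the duct tape is knocked away (more than 30 mm) (distance of duct_tape from where it was at the start of the episode above 0.03 m).
Of bearing_a, bearing_b, bearing_c only 2 to 3 are there at a start; the rules pass over those that are not, and their reading is None.
Of pipe_a, pipe_b only 1 to 2 are there at a start; the rules pass over those that are not, and their reading is None.
At some moment in a run one of bearing_a, bearing_b, bearing_c may be knocked a few centimetres aside while the robot is not near it.
Once in a run the grip may slacken for a moment while it holds something.
It also fails if it takes over 210 s, if anything falls off the work surface, if the arm or the gripper's body presses on something with over 40 N, if the wrist force passes 120 N, or if a joint passes its speed limit or range.

## Working session

There is one attempt and no reset: what is moved stays moved. The work goes in short steps, Python scripts to look and compute and a tool call to move; the robot and the scene stay as the last step left them, time stands still between calls to the robot, and variables do not carry over. Pictures are saved under pics/ and viewed, at most 14 in all, crops included, and the job is handed in when it is done.

Besides the shell and the picture viewer there is one more tool, called after "Emit:" as name(argument=value, ...) on one line, values as JSON. move_arm: Moves the arm, as the interface text tells. Its arguments: {"type":"object","properties":{"moves":{"type":"array"}},"required":["moves"]}

```bash
ls; mkdir -p pics
cat > h.py <<'E'
import numpy as np, cv2
from plant import ctrl, vision
def snap(name, tag):
    m=vision.camera_model(name); p,d=vision.snapshot(name)
    np.savez(f'pics/{tag}.npz',p=p,d=d,T=m['cam_to_world'],f=200/np.tan(np.radians(m['vertical_fov'])/2),cx=m['cx'],cy=m['cy'])
    cv2.imwrite(f'pics/{tag}.png',p[:,:,::-1]); return load(tag)
def load(tag): return dict(np.load(f'pics/{tag}.npz'))
def ray(s,uv,z):
    uv=np.atleast_2d(np.asarray(uv,float)); T=s['T']
    r=np.c_[(uv[:,0]-s['cx'])/s['f'],(uv[:,1]-s['cy'])/s['f'],np.ones(len(uv))]@T[:3,:3].T
    o=T[:3,3]; return o+r*((z-o[2])/r[:,2])[:,None]
def proj(s,P):
    P=np.atleast_2d(P); q=(P-s['T'][:3,3])@s['T'][:3,:3]
    return np.c_[q[:,0]/q[:,2]*s['f']+s['cx'],q[:,1]/q[:,2]*s['f']+s['cy']]
def cloud(s):
    v,u=np.mgrid[:400,:640]; d=s['d']
    c=np.stack([(u-s['cx'])/s['f']*d,(v-s['cy'])/s['f']*d,d],-1)
    return c@s['T'][:3,:3].T+s['T'][:3,3]
E
python3 - <<'E'
from h import *
for n in ('scene','top'):
    s=snap(n,n+'0'); print(n,s['f'],s['cx'],s['cy'],s['T'].round(3).tolist())
print(ctrl.get_obs())
E
```

```text
pics
scene 388.11673819613287 326.667335018909 195.88523191566398 [[0.637, -0.325, 0.699, -0.404], [-0.77, -0.278, 0.574, -0.647], [0.008, -0.904, -0.428, 0.577], [0.0, 0.0, 0.0, 1.0]]
top 481.864338964881 309.9342294700851 197.76816792730827 [[0.022, -0.987, 0.16, 0.113], [-1.0, -0.022, 0.002, -0.012], [0.001, -0.16, -0.987, 1.871], [0.0, 0.0, 0.0, 1.0]]
{'clock': 0.1, 'joint_pos': array([-5.00158911e+01,  2.05866502e+01,  6.38265144e-01, -1.73657293e-02,
       -7.01354243e+01, -1.65056614e+01]), 'qvel': array([-0.07561785, -0.07921454,  0.0467496 ,  0.08224754,  0.13864021,
       -0.03644432]), 'tau': array([-1.32976253e-03, -5.84163773e+01,  2.93752724e+01,  7.01558366e+00,
        1.01398284e-02, -7.85833572e-05]), 'tool_pos': array([ 0.26871106, -0.61874014,  0.23371946]), 'orientation': array([ 1.79915006e+02, -8.16019342e-03, -1.56527459e+02]), 'force': array([ 0.17030736,  0.01248856, -0.18254129]), 'moment': array([ 0.03236749,  0.0305774 , -0.03131451]), 'gripper_force': 0.0, 'opening': 0.08799082427679832}
```

View pics/top0.png

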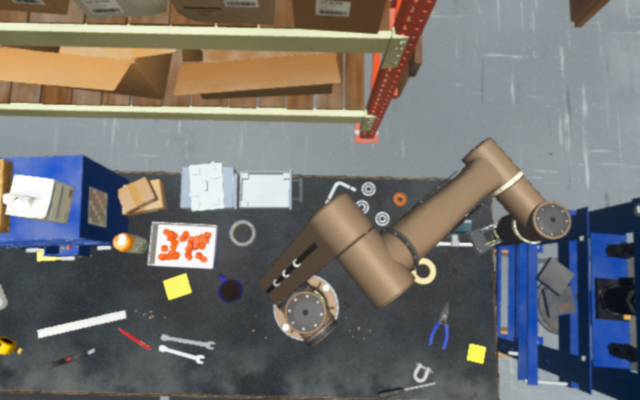

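View pics/scene0.png

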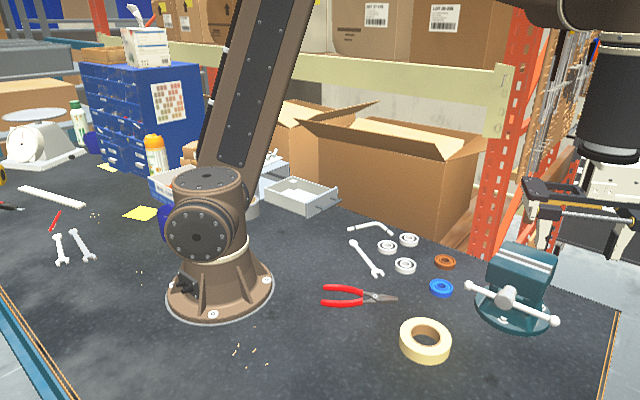

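The top view shows the cabinet at about (208,187), the open drawer at (267,190) with its handle at (297,190), a pipe at (340,190) and bearings at (369,188), (362,206) and (382,218). The orange look-alike is at (400,199), the blue one is hidden, and the grey tape is at (242,233). The scene view shows the three bearings, one pipe and the spanner near (366,258).

```bash
cat >> h.py <<'E'
from scipy.spatial.transform import Rotation as Ro
def tool():
    o=ctrl.get_obs(); return np.array(o['tool_pos']),Ro.from_euler('xyz',o['orientation'],degrees=True),o
def delta(p,yaw,frm=None):
    """shift (cm, present tool axes), turn (rad) to reach p with tool straight down, given yaw in deg"""
    a,R,_=tool() if frm is None else (np.array(frm[0]),Ro.from_euler('xyz',[180,0,frm[1]],degrees=True),0)
    G=Ro.from_euler('xyz',[180,0,yaw],degrees=True)
    return (R.inv().apply(np.array(p)-a)*100).round(2),(R.inv()*G).as_rotvec().round(3)
E
python3 - <<'E'
from h import *
s=load('top0')
for n,uv,z in [('cab',(208,187),.094),('drawer',(267,190),.01),('handle',(297,190),.036),('b',(369,188),.015),('b',(362,206),.015),('b',(382,218),.015),('or',(400,199),.015),('tape',(242,233),.048),('pipe',(340,190),.012)]: print(n,ray(s,uv,z).round(3)[0])
m=vision.camera_model('wrist'); p,R,o=tool()
T=m['cam_to_world']; print(m['vertical_fov'],R.inv().apply(T[:3,3]-p).round(3), (R.inv().as_matrix()@T[:3,:3]).round(3))
for t,y in [((.5,-.1,.4),-90),((.5,-.1,.4),-156),((.5,-.1,.4),90)]: print(delta(t,y))
E
```

```text
cab [0.434 0.375 0.094]
drawer [0.443 0.162 0.01 ]
handle [0.44  0.043 0.036]
b [ 0.458 -0.238  0.015]
b [ 0.387 -0.211  0.015]
b [ 0.341 -0.288  0.015]
or [ 0.417 -0.359  0.015]
tape [0.268 0.247 0.048]
pipe [ 0.448 -0.125  0.012]
67.87820889217825 [ 0.066 -0.    -0.151] [[ 0.    -0.968 -0.25 ]
 [ 1.     0.    -0.   ]
 [ 0.    -0.25   0.968]]
(array([-41.87,  38.39, -16.58]), array([ 1.000e-03,  1.000e-03, -1.161e+00]))
(array([-41.87,  38.39, -16.58]), array([ 0.001, -0.   , -0.009]))
(array([-41.87,  38.39, -16.58]), array([ 1.00e-03, -2.00e-03,  1.98e+00]))
```

Emit:
move_arm(moves=[8.76, 0, 0, -5, 0, 0, 0, 8.76, -1, 1, -4, 0, 0, 0, 8.76, -3, 3, -2.5, 0, 0, 0, 8.76, -3.3, 3.3, -1.5, 0, 0, 0, 8.76, -3.4, 3.4, -1.5, 0, 0, 0, 8.76, -3.4, 3.4, -1.5, 0, 0, 0, 8.76, -3.4, 3.4, -1.5, 0, 0, 0, 8.76, -3.4, 3.4, -1, 0, 0, 0])

```text
clock: 0.9
tool_pos: [0.3772, -0.3434, 0.4201]
orientation: [-180.0, 0.0, -156.5]
force: [1.0, -0.4, -0.1]
opening: 0.0877
gripper_force: 0.0
```

Emit:
move_arm(moves=[8.76, -3.4, 3.4, 0, 0, 0, 0, 8.76, -3.4, 3.4, 0, 0, 0, 0, 8.76, -3.4, 3.4, 0, 0, 0, 0, 8.76, -3.4, 3.6, 0, 0, 0, 0, 8.76, 0, 0, 0, 0, 0, -0.145, 8.76, 0, 0, 0, 0, 0, -0.145, 8.76, 0, 0, 0, 0, 0, -0.145, 8.76, 0, 0, 0, 0, 0, -0.145])

```text
clock: 1.7
tool_pos: [0.4466, -0.164, 0.4189]
orientation: [180.0, -0.0, -122.9]
force: [-0.6, -0.5, -0.4]
opening: 0.0874
gripper_force: 0.0
```

Emit:
move_arm(moves=[8.76, 0, 0, 0, 0, 0, -0.145, 8.76, 0, 0, 0, 0, 0, -0.145, 8.76, 0, 0, 0, 0, 0, -0.145, 8.76, 0, 0, 0, 0, 0, -0.145, 8.76, 0, 0, 0, 0, 0, 0, 8.76, 0, 0, 0, 0, 0, 0])

```text
clock: 2.3
tool_pos: [0.4466, -0.1643, 0.419]
orientation: [180.0, 0.0, -90.3]
force: [0.0, -0.2, -0.1]
opening: 0.0875
gripper_force: 0.0
```

Run:
```python
from h import *
p,R,o=tool(); print(o['clock'],p.round(4),o['orientation'].round(2),o['joint_pos'].round(1))
s=snap('wrist','w1'); t=snap('top','top1')
```

```text
2.3 [ 0.4466 -0.1643  0.419 ] [ 1.7998e+02  1.0000e-02 -9.0300e+01] [  3.6  -2.7  -4.   -0.  -88.7  -3.9]
```

View pics/w1.png

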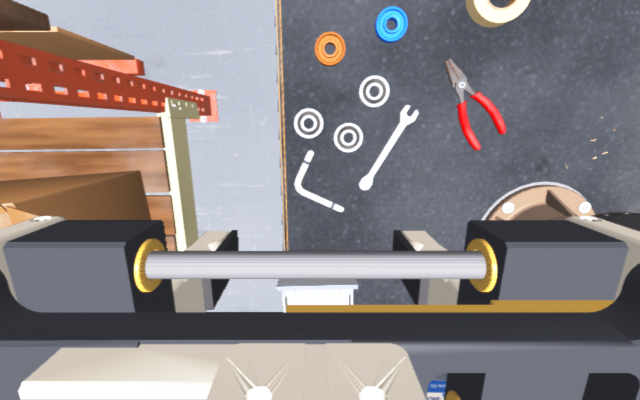

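The wrist view shows bearings at (309,123), (375,91) and (348,137). The pipe has its bend near (299,187) and ends at (309,154) and (342,209). The spanner lies at (390,150) and the orange and blue decoys are at the top; the gripper hides the drawer.

Run:
```python
from h import *
s=load('w1'); g=cv2.cvtColor(s['p'],cv2.COLOR_RGB2GRAY); hsv=cv2.cvtColor(s['p'],cv2.COLOR_RGB2HSV)
m=((g>140)&(hsv[:,:,1]<60)).astype(np.uint8); m[218:]=0; m[:,:284]=0
cs,_=cv2.findContours(m,cv2.RETR_EXTERNAL,cv2.CHAIN_APPROX_NONE)
for c in cs:
    if cv2.contourArea(c)<60: continue
    (cx,cy),(w,h),a=cv2.minAreaRect(c); print('wrist',round(cx,1),round(cy,1),round(w),round(h),round(a), ray(s,(cx,cy),.015)[0].round(4))
t=load('top1'); cv2.imwrite('pics/top1c.png',cv2.resize(t['p'][140:300,170:450,::-1],None,fx=2.8,fy=2.8,interpolation=cv2.INTER_CUBIC))
```

```text
wrist 513.9 205.1 15 26 56 [ 0.0636 -0.0784  0.015 ]
wrist 536.0 198.1 34 109 88 [ 0.0234 -0.0921  0.015 ]
wrist 313.3 187.3 70 34 62 [ 0.4516 -0.1156  0.015 ]
wrist 348.0 137.0 30 30 45 [ 0.3875 -0.209   0.015 ]
wrist 308.5 123.0 30 29 90 [ 0.4594 -0.2341  0.015 ]
wrist 386.0 147.5 17 97 34 [ 0.3171 -0.1897  0.015 ]
wrist 374.0 91.0 32 30 90 [ 0.3435 -0.2879  0.015 ]
wrist 457.3 79.2 43 16 60 [ 0.1991 -0.3066  0.015 ]
wrist 502.0 11.0 22 56 90 [ 0.1373 -0.4116  0.015 ]
```

View pics/top1c.png

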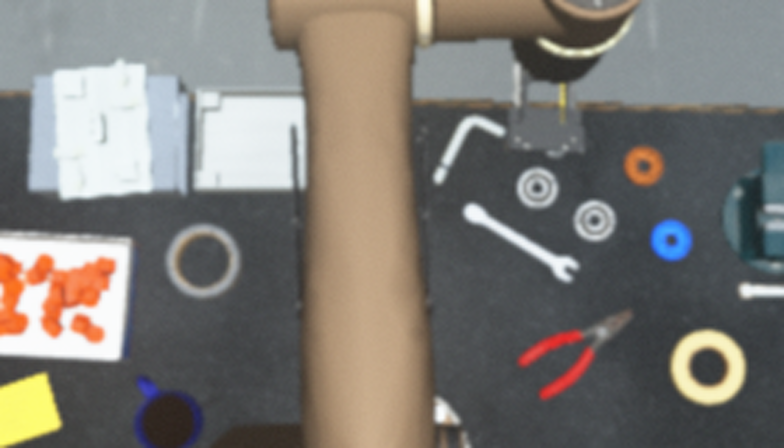

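Only one pipe and three bearings are present; both top views and the wrist view agree. I'll pick bearing A (nearest the table edge) with the yaw at -60 so the fingers clear bearing B.

Emit:
move_arm(moves=[7, 3.5, -0.6, 3, 0, 0, 0, 7, 3.5, -0.6, 3, 0, 0, 0, 7, 0, 0, 5, 0, 0, -0.132, 7, 0, 0, 5, 0, 0, -0.132, 7, 0, 0, 5, 0, 0, -0.132, 7, 0, 0, 5, 0, 0, -0.132, 7, 0, 0, 5, 0, 0, 0, 7, 0, 0, 5, 0, 0, 0])

```text
clock: 3.2
tool_pos: [0.4586, -0.2344, 0.0578]
orientation: [-179.9, -0.0, -59.9]
force: [2.0, -0.4, -0.8]
opening: 0.0703
gripper_force: 0.0
```

Run:
```python
from h import *
p,R,o=tool(); print(p.round(4),o['orientation'].round(2)); print(delta((.4588,-.235,.0105),-60)[0])
s=snap('wrist','w2')
```

```text
[ 0.4586 -0.2344  0.0578] [-1.7995e+02 -5.0000e-02 -5.9930e+01]
[0.05 0.02 4.73]
```

View pics/w2.png

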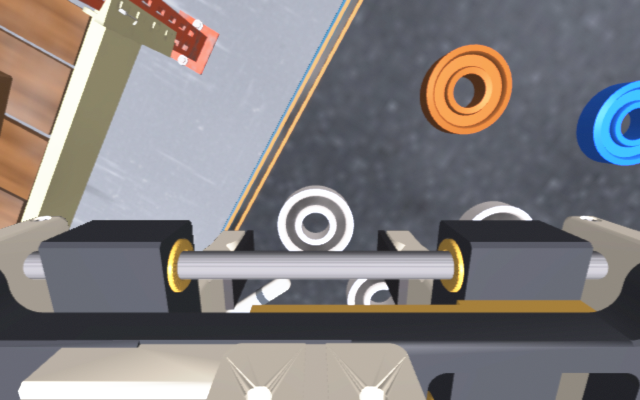

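Bearing A sits at (315,222), centred between the fingers. I'll descend and grip it.

Emit:
move_arm(moves=[7, 0, 0, 2.5, 0, 0, 0, 7, 0, 0, 1.6, 0, 0, 0, 7, 0, 0, 0.6, 0, 0, 0, 4, 0, 0, 0, 0, 0, 0, 4, 0, 0, 0, 0, 0, 0, 4, 0, 0, 0, 0, 0, 0, 4, 0, 0, 0, 0, 0, 0, 4, 0, 0, 0, 0, 0, 0])

```text
clock: 4.05
tool_pos: [0.4595, -0.2345, 0.0135]
orientation: [-179.9, -0.1, -59.8]
force: [-0.4, 2.1, 8.0]
opening: 0.0505
gripper_force: 30.0
```

Emit:
move_arm(moves=[4, 0, 0, -2, 0, 0, 0, 4, 0, 0, -4, 0, 0, 0, 4, 0, 0, -4.5, 0, 0, 0.131, 4, 0, 0, -4.5, 0, 0, 0.131, 4, 0, 0, -4.5, 0, 0, 0.131, 4, 0, 0, -4.5, 0, 0, 0.131, 4, -2, 0.5, -4, 0, 0, 0, 4, -3, 0.5, -3.5, 0, 0, 0])

```text
clock: 4.85
tool_pos: [0.4479, -0.1846, 0.3296]
orientation: [-179.9, -0.0, -90.0]
force: [0.2, 1.3, -0.2]
opening: 0.0506
gripper_force: 30.0
```

Emit:
move_arm(moves=[4, -4.5, 0.2, 0, 0, 0, 0, 4, -4.8, 0.2, 0, 0, 0, 0, 4, -4.8, 0.2, 0, 0, 0, 0, 4, -4.8, 0.2, 0, 0, 0, 0, 4, -4.8, 0.2, 0, 0, 0, 0, 4, -4.8, 0, 0, 0, 0, 0, 4, -4.8, 0, 0, 0, 0, 0, 4, -4.8, 0, 0, 0, 0, 0])

```text
clock: 5.65
tool_pos: [0.4364, 0.1984, 0.3278]
orientation: [-180.0, 0.1, -89.8]
force: [0.5, -0.5, -0.3]
opening: 0.0505
gripper_force: 30.0
```

Emit:
move_arm(moves=[4, -4, 0, 0, 0, 0, 0, 4, -3.5, 0, 0, 0, 0, 0, 4, -2.5, 0, 0, 0, 0, 0, 4, -1, 0, 0, 0, 0, 0, 4, 0, 0, 0, 0, 0, 0, 4, 0, 0, 0, 0, 0, 0])

```text
clock: 6.25
tool_pos: [0.4368, 0.3059, 0.3272]
orientation: [180.0, -0.0, -89.8]
force: [-0.5, -0.7, -1.2]
opening: 0.0507
gripper_force: 30.0
```

Run:
```python
from h import *
p,R,o=tool(); print(p.round(4),o['orientation'].round(2),o['joint_pos'].round(1),o['opening'])
s=snap('wrist','w3')
```

```text
[0.4368 0.3059 0.3272] [ 1.7998e+02 -2.0000e-02 -8.9830e+01] [ 56.1   4.3  -8.3  -0.  -77.4 -55.9] 0.050712807232419506
```

View pics/w3.png

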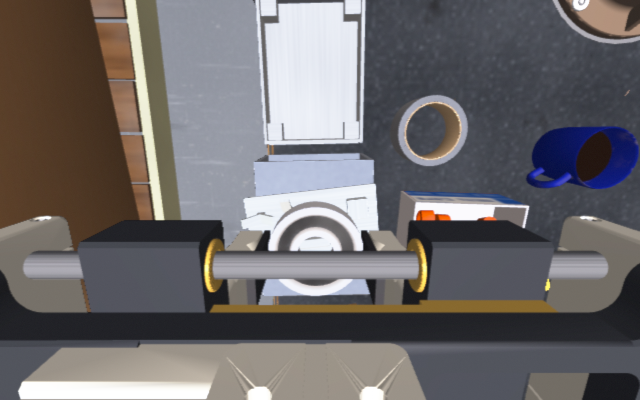

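The drawer sits at rows 0-143 and columns 258-367, the cabinet top starts at about row 160, and the divider plate is partly hidden behind the held bearing. The tape at (433,130) is clear of my path.

Run:
```python
from h import *
s=load('w3'); C=cloud(s); v,u=np.mgrid[:400,:640]
def box(m,n):
    P=C[m&(v<235)&(u>235)&(u<395)][:,:]; 
    print(n,len(P), 'x',np.percentile(P[:,0],[.5,50,99.5]).round(4),'y',np.percentile(P[:,1],[.5,50,99.5]).round(4),'z',P[:,2].mean().round(4))
    return P
z=C[...,2]
for a,b,n in [(.006,.014,'floor'),(.036,.044,'posts'),(.047,.056,'walltop'),(.057,.066,'front'),(.09,.097,'cabtop'),(.097,.104,'divtop')]:
    P=box((z>a)&(z<b),n)
    cv2.imwrite('pics/x.png',0*s['p'])
# line fits of wall tops: inner/outer by rows
w=(z>.046)&(z<.057)
for r in (20,45,70,95,120):
    m=w[r]&(np.arange(640)>235)&(np.arange(640)<395); print(r,C[r][m][:,1].mean().round(4),np.sort(C[r][m][:,0]).round(4)[[0,-1]], np.where(m)[0][[0,-1]])
f=(z>.005)&(z<.015)
for r in (30,60,90,115):
    m=f[r]&(np.arange(640)>262)&(np.arange(640)<366); x=C[r][m]; print('floor',r,x[:,1].mean().round(4),x[:,0].min().round(4),x[:,0].max().round(4))
m=(z>.09)&(z<.097)&(u>245)&(u<380)&(v<200)
for c in range(262,372,12):
    k=np.where(m[:,c])[0]; print('cabfront',c,C[k[0],c].round(4))
```

```text
floor 11396 x [0.3763 0.443  0.508 ] y [0.0756 0.1618 0.2666] z 0.0109
posts 1216 x [0.3688 0.4874 0.5099] y [0.0824 0.1673 0.2845] z 0.0406
walltop 1349 x [0.3724 0.4454 0.5133] y [0.0876 0.1927 0.2838] z 0.0524
front 10 x [0.3665 0.5122 0.5175] y [0.282  0.2853 0.2869] z 0.063
cabtop 3517 x [0.3633 0.446  0.5168] y [0.2828 0.3024 0.3281] z 0.0948
divtop 2609 x [0.3551 0.4303 0.5299] y [0.3136 0.3357 0.3774] z 0.1007
20 0.1092 [0.3762 0.513 ] [257 364]
45 0.1385 [0.3749 0.5115] [259 364]
70 0.1687 [0.3747 0.5114] [260 363]
95 0.2001 [0.3733 0.5101] [262 363]
120 0.2328 [0.3735 0.5103] [263 362]
floor 30 0.1095 0.3794 0.509
floor 60 0.1485 0.3783 0.508
floor 90 0.1893 0.378 0.5066
floor 115 0.2249 0.3767 0.5065
cabfront 262 [0.5071 0.285  0.0912]
cabfront 274 [0.4912 0.2847 0.093 ]
cabfront 286 [0.4756 0.2845 0.0946]
cabfront 298 [0.4601 0.2845 0.094 ]
cabfront 310 [0.4447 0.2845 0.094 ]
cabfront 322 [0.4292 0.2832 0.0929]
cabfront 334 [0.4138 0.283  0.0947]
cabfront 346 [0.3984 0.2829 0.0952]
cabfront 358 [0.3827 0.283  0.0935]
cabfront 370 [0.3669 0.2819 0.0913]
```

Run:
```python
from h import *
s=load('w3'); C=cloud(s)
for c in (300,315,330):
    for r in list(range(0,4))+list(range(120,166,2)): print(c,r,C[r,c].round(4)) if c==315 else None
    k=[r for r in range(100,160) if abs(C[r,c,2]-.01)<.004]; print(c,k[-1],C[k[-1],c].round(4))
z=C[...,2]; v,u=np.mgrid[:400,:640]
for n,m in [('backposts',(v>110)&(v<150)),('frontposts',(v<30))]:
  for side in ((u<300),(u>330)):
    M=m&side&(abs(z-.04)<.003)&(u>255)&(u<370); P=C[M]; print(n,len(P),P[:,:2].min(0).round(4),P[:,:2].max(0).round(4),u[M].min(),u[M].max(),v[M].min(),v[M].max())
```

```text
300 143 [0.4615 0.2666 0.0105]
315 0 [0.4389 0.0746 0.0178]
315 1 [0.4389 0.075  0.0155]
315 2 [0.4389 0.0747 0.0112]
315 3 [0.4389 0.076  0.0113]
315 120 [0.4384 0.2322 0.0106]
315 122 [0.4384 0.2351 0.0108]
315 124 [0.4384 0.238  0.0101]
315 126 [0.4384 0.241  0.0107]
315 128 [0.4384 0.2439 0.0115]
315 130 [0.4384 0.2469 0.011 ]
315 132 [0.4384 0.2499 0.0105]
315 134 [0.4384 0.2529 0.0112]
315 136 [0.4384 0.2558 0.0131]
315 138 [0.4384 0.2589 0.0106]
315 140 [0.4383 0.2598 0.0534]
315 142 [0.4383 0.2626 0.0526]
315 144 [4.383e-01 2.686e-01 1.000e-04]
315 146 [ 0.4383  0.2718 -0.    ]
315 148 [ 0.4383  0.2749 -0.0005]
315 150 [4.383e-01 2.780e-01 2.000e-04]
315 152 [ 0.4383  0.2812 -0.0007]
315 154 [0.4383 0.2839 0.0044]
315 156 [0.4383 0.2872 0.0034]
315 158 [0.4383 0.2902 0.0042]
315 160 [0.4382 0.2835 0.0912]
315 162 [0.4382 0.2855 0.0959]
315 164 [0.4382 0.2882 0.0951]
315 143 [0.4383 0.2665 0.0109]
330 143 [0.4152 0.2664 0.011 ]
backposts 263 [0.4858 0.2218] [0.5068 0.2607] 267 282 112 140
backposts 235 [0.3762 0.2216] [0.3958 0.2575] 345 359 112 138
frontposts 276 [0.4895 0.0824] [0.5101 0.1163] 260 276 0 29
frontposts 251 [0.379  0.0819] [0.4    0.1161] 345 360 0 29
```

Emit:
move_arm(moves=[4, 2.5, -0.2, 2, 0, 0, -0.02, 4, 3.5, -0.2, 4, 0, 0, 0, 4, 2.1, -0.1, 5, 0, 0, 0, 4, 0, 0, 5, 0, 0, 0, 4, 0, 0, 5, 0, 0, 0, 4, 0, 0, 4, 0, 0, 0, 4, 0, 0, 1, 0, 0, 0, 4, 0, 0, 0, 0, 0, 0])

```text
clock: 7.1
tool_pos: [0.4429, 0.2283, 0.0732]
orientation: [179.9, -0.1, -88.7]
force: [-0.1, -0.4, -0.5]
opening: 0.0508
gripper_force: 30.0
```

Run:
```python
from h import *
p,R,o=tool(); print(p.round(4),o['orientation'].round(2),o['opening'],delta((.4415,.2245,.0245),-88.7))
```

```text
[0.4429 0.2283 0.0732] [ 1.7991e+02 -1.2000e-01 -8.8720e+01] 0.05075064918594832 (array([0.37, 0.14, 4.87]), array([ 0.002, -0.002, -0.   ]))
```

Emit:
move_arm(moves=[4, 0.4, 0.1, 2, 0, 0, 0, 4, 0, 0, 2, 0, 0, 0, 4, 0, 0, 0.7, 0, 0, 0, 4, 0, 0, 0.1, 0, 0, 0, 6.6, 0, 0, 0, 0, 0, 0, 6.6, 0, 0, 0, 0, 0, 0, 6.6, 0, 0, 0, 0, 0, 0, 6.6, 0, 0, -0.5, 0, 0, 0])

```text
clock: 7.9
tool_pos: [0.4408, 0.2248, 0.0294]
orientation: [179.9, -0.0, -88.8]
force: [10.7, 3.4, -47.6]
opening: 0.0604
gripper_force: 29.7
```

Run:
```python
from h import *
p,R,o=tool(); print(p.round(4),o['force'].round(1),o['opening'],o['gripper_force'])
s=snap('wrist','w4'); p,R,o=tool(); print(p.round(4),o['force'].round(1),o['opening'],o['gripper_force'])
```

```text
[0.4408 0.2248 0.0294] [ 10.7   3.4 -47.6] 0.06041679475007462 29.68697037314996
[0.441  0.2248 0.0299] [  1.5   1.3 -22.6] 0.060506709390684595 31.64965635049157
```

View pics/w4.png

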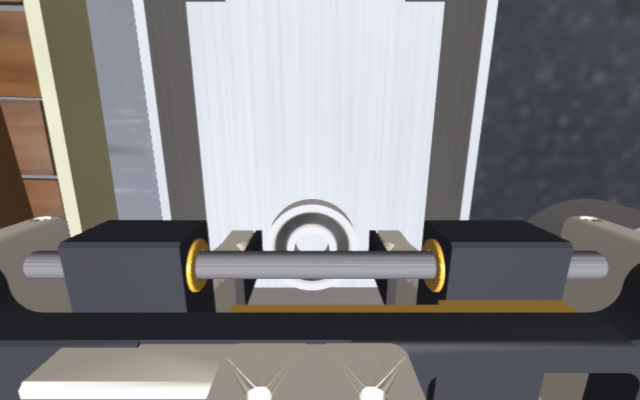

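The bearing lies on the floor at (312,240), free of the pads, but the opened fingers press against the corner posts. I'll ease the opening to 5.6 and lift.

Emit:
move_arm(moves=[5.6, 0, 0, 0, 0, 0, 0, 5.6, 0, 0, 0, 0, 0, 0, 5.6, 0, 0, -1, 0, 0, 0, 5.6, 0, 0, -3, 0, 0, 0])

```text
clock: 8.35
tool_pos: [0.442, 0.2249, 0.0708]
orientation: [179.9, -0.1, -88.7]
force: [0.7, 0.7, -0.1]
opening: 0.0561
gripper_force: 0.0
```

Emit:
move_arm(moves=[7, 0, 0, -4, 0, 0, 0, 7, 0, 0, -5, 0, 0, 0, 7, 4.8, 0.8, -1, 0, 0, 0, 7, 4.8, 0.8, 0, 0, 0, 0, 7, 4.8, 0.8, 0, 0, 0, 0, 7, 4.8, 0.8, 0, 0, 0, 0, 7, 4.8, 0.8, 0, 0, 0, 0, 7, 4.8, 0.8, 0, 0, 0, 0])

```text
clock: 9.15
tool_pos: [0.4015, -0.0653, 0.1733]
orientation: [-179.7, 0.0, -88.6]
force: [1.8, -0.5, 0.2]
opening: 0.07
gripper_force: 0.0
```

Emit:
move_arm(moves=[7, 4.8, 0.5, 0, 0, 0, 0, 7, 4.8, 0.5, 0, 0, 0, 0, 7, 4.8, 0.5, 0, 0, 0, 0, 7, 0, 0, 0, 0, 0, -0.125, 7, 0, 0, 0, 0, 0, -0.125, 7, 0, 0, 0, 0, 0, -0.125, 7, 0, 0, 0, 0, 0, -0.125, 7, 0, 0, 0, 0, 0, 0])

```text
clock: 9.95
tool_pos: [0.3901, -0.2085, 0.1727]
orientation: [-179.8, -0.2, -59.9]
force: [0.3, -0.0, 0.4]
opening: 0.0698
gripper_force: 0.0
```

```bash
cat >> h.py <<'E'
def white(s,z,rows=225,amin=100):
    g=cv2.cvtColor(s['p'],cv2.COLOR_RGB2GRAY); hsv=cv2.cvtColor(s['p'],cv2.COLOR_RGB2HSV)
    m=((g>140)&(hsv[:,:,1]<60)).astype(np.uint8); m[rows:]=0; out=[]
    cs,_=cv2.findContours(m,cv2.RETR_EXTERNAL,cv2.CHAIN_APPROX_NONE)
    for c in cs:
        if cv2.contourArea(c)<amin: continue
        (cx,cy),(w,h),a=cv2.minAreaRect(c); P=ray(s,(cx,cy),z)[0]
        if P[0]<.5: print((round(cx),round(cy)),round(w),round(h),round(a),P.round(4))
        out.append(c)
    return out
E
python3 - <<'E'
from h import *
p,R,o=tool(); print(o['clock'],p.round(4),o['orientation'].round(2))
s=snap('wrist','w5'); white(s,.0075,218)
print(delta((.3875,-.209,.0125),-60))
E
```

```text
9.95 [ 0.3901 -0.2085  0.1727] [-1.7984e+02 -1.6000e-01 -5.9920e+01]
(416, 205) 24 43 90 [ 0.287  -0.2477  0.0075]
(216, 205) 11 42 53 [ 0.4767 -0.1376  0.0075]
(246, 184) 11 21 54 [ 0.4595 -0.1745  0.0075]
(318, 191) 48 49 90 [ 0.3873 -0.2077  0.0075]
(395, 146) 51 52 90 [ 0.342  -0.2892  0.0075]
(623, 117) 92 32 90 [ 0.1573 -0.4306  0.0075]
(array([-0.1 ,  0.29, 15.99]), array([-0.002, -0.002, -0.003]))
```

Emit:
move_arm(moves=[7, -0.1, 0.2, 5, 0, 0, 0, 7, 0, 0, 5, 0, 0, 0, 7, 0, 0, 4, 0, 0, 0, 7, 0, 0, 1.9, 0, 0, 0, 4, 0, 0, 0, 0, 0, 0, 4, 0, 0, 0, 0, 0, 0, 4, 0, 0, 0, 0, 0, 0, 4, 0, 0, 0, 0, 0, 0])

```text
clock: 10.8
tool_pos: [0.3876, -0.2081, 0.0125]
orientation: [-179.9, -0.1, -60.1]
force: [-0.8, -0.3, 1.0]
opening: 0.0508
gripper_force: 30.0
```

Emit:
move_arm(moves=[4, 0, 0, -2, 0, 0, 0, 4, 0, 0, -4, 0, 0, 0.125, 4, 0, 0, -4, 0, 0, 0.125, 4, 0, 0, -4, 0, 0, 0.125, 4, 0, 0, -2, 0, 0, 0.125, 4, -4, -0.6, 0, 0, 0, 0, 4, -4.8, -0.6, 0, 0, 0, 0, 4, -4.8, -0.6, 0, 0, 0, 0])

```text
clock: 11.6
tool_pos: [0.4015, -0.0706, 0.1726]
orientation: [-179.9, 0.1, -88.9]
force: [1.4, -0.1, -1.3]
opening: 0.0509
gripper_force: 30.0
```

Emit:
move_arm(moves=[4, -4.8, -0.9, 0, 0, 0, 0, 4, -4.8, -0.9, 0, 0, 0, 0, 4, -4.8, -0.9, 0, 0, 0, 0, 4, -4.8, -0.9, 0, 0, 0, 0, 4, -4, -0.9, 0, 0, 0, 0, 4, 0, 0, 4, 0, 0, 0, 4, 0, 0, 5, 0, 0, 0, 4, 0, 0, 0, 0, 0, 0])

```text
clock: 12.4
tool_pos: [0.4377, 0.1589, 0.0771]
orientation: [179.5, -0.3, -88.8]
force: [-1.1, -0.7, -1.2]
opening: 0.0512
gripper_force: 30.0
```

Run:
```python
from h import *
p,R,o=tool(); print(p.round(4),o['orientation'].round(2),o['opening'],delta((.4428,.1665,.0235),-88.7))
```

```text
[0.4377 0.1589 0.0771] [179.54  -0.32 -88.76] 0.0512290851903151 (array([-0.78, -0.57,  5.35]), array([ 0.008, -0.006, -0.001]))
```

Emit:
move_arm(moves=[4, -0.7, -0.5, 1, 0, 0, 0, 4, -0.1, -0.1, 2, 0, 0, 0, 4, 0, 0, 1.8, 0, 0, 0, 4, 0, 0, 0.5, 0, 0, 0, 5.9, 0, 0, 0, 0, 0, 0, 5.9, 0, 0, 0, 0, 0, 0, 5.9, 0, 0, 0, 0, 0, 0, 5.9, 0, 0, -1, 0, 0, 0])

```text
clock: 13.2
tool_pos: [0.447, 0.1692, 0.0389]
orientation: [180.0, -0.0, -88.7]
force: [0.7, 0.3, -0.2]
opening: 0.0588
gripper_force: 0.0
```

Emit:
move_arm(moves=[7, 0, 0, -4.5, 0, 0, 0, 7, 0, 0, -5, 0, 0, 0, 7, 4.6, 1.2, -1, 0, 0, 0, 7, 4.7, 1.2, 0, 0, 0, 0, 7, 4.7, 1.2, 0, 0, 0, 0, 7, 4.7, 1.2, 0, 0, 0, 0, 7, 4.7, 1.2, 0, 0, 0, 0, 7, 4.7, 1.2, 0, 0, 0, 0])

```text
clock: 14.0
tool_pos: [0.3812, -0.1148, 0.1452]
orientation: [-179.8, 0.0, -88.6]
force: [1.0, -0.0, -0.5]
opening: 0.07
gripper_force: 0.0
```

Emit:
move_arm(moves=[7, 4.7, 1.2, 0, 0, 0, 0, 7, 4.7, 1.2, 0, 0, 0, 0, 7, 4.5, 1.1, 0, 0, 0, 0, 7, 3.5, 0.8, 0, 0, 0, 0, 7, 0, 0, 0, 0, 0, -0.125, 7, 0, 0, 0, 0, 0, -0.125, 7, 0, 0, 0, 0, 0, -0.125, 7, 0, 0, 0, 0, 0, -0.125])

```text
clock: 14.8
tool_pos: [0.3426, -0.2884, 0.1448]
orientation: [-180.0, -0.1, -59.8]
force: [0.3, 1.1, -0.7]
opening: 0.0699
gripper_force: 0.0
```

Run:
```python
from h import *
p,R,o=tool(); print(o['clock'],p.round(4),o['orientation'].round(2))
s=snap('wrist','w6'); white(s,.0075,218)
print(delta((.342,-.2885,.0125),-60))
```

```text
14.8 [ 0.3426 -0.2884  0.1448] [-1.7995e+02 -6.0000e-02 -5.9770e+01]
(316, 194) 47 53 90 [ 0.3441 -0.289   0.0075]
(588, 163) 93 117 45 [ 0.1313 -0.4485  0.0075]
(627, 38) 30 66 44 [ 0.1788 -0.5472  0.0075]
(array([-0.04,  0.08, 13.23]), array([-0.001, -0.001,  0.012]))
```

Bearing C is centred under the tool, so I'll descend, grip it and carry it.

Emit:
move_arm(moves=[7, 0, 0, 5, 0, 0, 0, 7, 0, 0, 5, 0, 0, 0, 7, 0, 0, 2.8, 0, 0, 0, 7, 0, 0, 0.5, 0, 0, 0, 4, 0, 0, 0, 0, 0, 0, 4, 0, 0, 0, 0, 0, 0, 4, 0, 0, 0, 0, 0, 0, 4, 0, 0, 0, 0, 0, 0])

```text
clock: 15.65
tool_pos: [0.344, -0.2886, 0.0123]
orientation: [-179.9, -0.1, -60.0]
force: [-0.9, 1.4, 8.9]
opening: 0.0506
gripper_force: 30.0
```

Emit:
move_arm(moves=[4, 0, 0, -2, 0, 0, 0, 4, 0, 0, -4, 0, 0, 0.125, 4, 0, 0, -4, 0, 0, 0.125, 4, 0, 0, -3, 0, 0, 0.125, 4, 0, 0, -2, 0, 0, 0.125, 4, -4, -1.1, 0, 0, 0, 0, 4, -4.7, -1.1, 0, 0, 0, 0, 4, -4.7, -1.1, 0, 0, 0, 0])

```text
clock: 16.45
tool_pos: [0.3726, -0.1523, 0.1617]
orientation: [-179.9, 0.0, -88.8]
force: [1.0, 0.7, -1.6]
opening: 0.051
gripper_force: 30.0
```

Emit:
move_arm(moves=[4, -4.3, -1.3, 0, 0, 0, 0, 4, -4.3, -1.3, 0, 0, 0, 0, 4, -4.3, -1.3, 0, 0, 0, 0, 4, -4.3, -1.3, 0, 0, 0, 0, 4, -4.2, -1.2, 0, 0, 0, 0, 4, -4.1, -1.2, 0, 0, 0, 0, 4, 0, 0, 4, 0, 0, 0, 4, 0, 0, 3, 0, 0, 0])

```text
clock: 17.25
tool_pos: [0.4429, 0.105, 0.0904]
orientation: [-179.9, 0.1, -88.6]
force: [-1.1, -0.4, -1.8]
opening: 0.0508
gripper_force: 30.0
```

Emit:
move_arm(moves=[4, 0, 0, 0, 0, 0, 0, 4, 0, 0, 0, 0, 0, 0])

```text
clock: 17.45
tool_pos: [0.4429, 0.1032, 0.0915]
orientation: [-180.0, -0.0, -88.7]
force: [0.4, 0.5, -0.5]
opening: 0.0508
gripper_force: 30.0
```

Run:
```python
from h import *
p,R,o=tool(); print(p.round(4),o['orientation'].round(2),o['opening'],delta((.4444,.1095,.0235),-88.7))
s=snap('wrist','w7')
```

```text
[0.4429 0.1032 0.0915] [-1.800e+02 -3.000e-02 -8.867e+01] 0.050824837679782624 (array([-0.63, -0.16,  6.8 ]), array([-0.   , -0.   ,  0.001]))
```

View pics/w7.png

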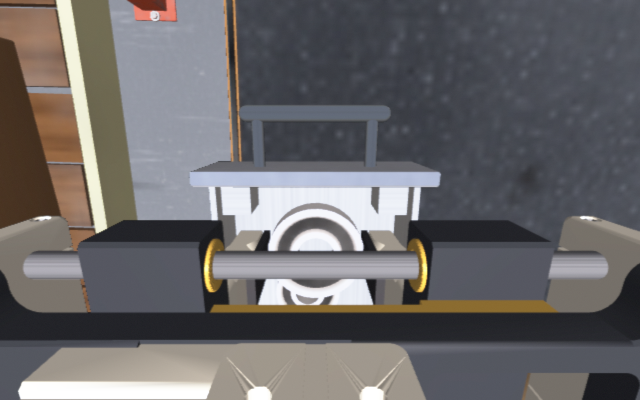

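The held bearing is over the front slot, the drawer front is at row ~175 and the handle bar is at row ~113. I'll check the drawer position from the depth before lowering.

Run:
```python
from h import *
s=load('w7'); C=cloud(s); v,u=np.mgrid[:400,:640]; z=C[...,2]
for n,a,b,r0,r1,c0,c1 in [('handle',.035,.045,100,125,240,390),('front',.057,.066,160,190,195,437),('posts',.036,.044,186,222,215,420),('floor',.006,.014,186,222,260,372)]:
    P=C[(z>a)&(z<b)&(v>r0)&(v<r1)&(u>c0)&(u<c1)]; print(n,len(P),np.percentile(P,[1,50,99],axis=0).round(4).tolist())
```

```text
handle 2573 [[0.3988, 0.0233, 0.0379], [0.4459, 0.0293, 0.0414], [0.4931, 0.0357, 0.0436]]
front 3903 [[0.3715, 0.0629, 0.0574], [0.445, 0.0685, 0.0616], [0.5171, 0.0746, 0.0632]]
posts 1809 [[0.3796, 0.077, 0.0367], [0.4896, 0.0881, 0.0408], [0.5099, 0.1019, 0.0434]]
floor 2864 [[0.3996, 0.0838, 0.0094], [0.4433, 0.0945, 0.0109], [0.4876, 0.1128, 0.0124]]
```

Emit:
move_arm(moves=[4, -0.6, -0.1, 2, 0, 0, 0, 4, 0, 0, 2, 0, 0, 0, 4, 0, 0, 2.2, 0, 0, 0, 4, 0, 0, 0.4, 0, 0, 0, 5.6, 0, 0, 0, 0, 0, 0, 5.6, 0, 0, 0, 0, 0, 0, 5.6, 0, 0, 0, 0, 0, 0, 5.6, 0, 0, -1, 0, 0, 0])

```text
clock: 18.3
tool_pos: [0.4434, 0.1091, 0.035]
orientation: [180.0, -0.0, -88.7]
force: [-0.1, 0.7, -0.1]
opening: 0.0559
gripper_force: 0.0
```

Emit:
move_arm(moves=[5.6, 0, 0, -4, 0, 0, 0, 5.6, 0, 0, -4, 0, 0, 0, 5.6, -3.2, 0, -3.8, 0, 0, 0, 5.6, -3.2, 0, -3.8, 0, 0, 0, 5.6, -3.2, 0, -3.8, 0, 0, 0, 5.6, -3.2, 0, -3.8, 0, 0, 0, 5.6, -3.2, 0, -3.8, 0, 0, 0, 5.6, -3.2, 0, -3.8, 0, 0, 0])

```text
clock: 19.1
tool_pos: [0.4385, 0.3018, 0.3462]
orientation: [-179.9, 0.1, -88.7]
force: [1.5, 0.2, 0.1]
opening: 0.0562
gripper_force: 0.0
```

Emit:
move_arm(moves=[5.6, -3.2, 0, -3.8, 0, 0, 0, 5.6, -2.8, 0, -3.5, 0, 0, 0, 5.6, 0, 0, 0, 0, 0, 0, 5.6, 0, 0, 0, 0, 0, 0])

```text
clock: 19.5
tool_pos: [0.4373, 0.3615, 0.4169]
orientation: [-180.0, 0.1, -88.6]
force: [0.0, 0.4, -0.0]
opening: 0.0558
gripper_force: 0.0
```

Run:
```python
from h import *
p,R,o=tool(); print(p.round(4),o['orientation'].round(2))
s=snap('wrist','w8')
```

```text
[0.4373 0.3615 0.4169] [-1.7996e+02  8.0000e-02 -8.8620e+01]
```

View pics/w8.png

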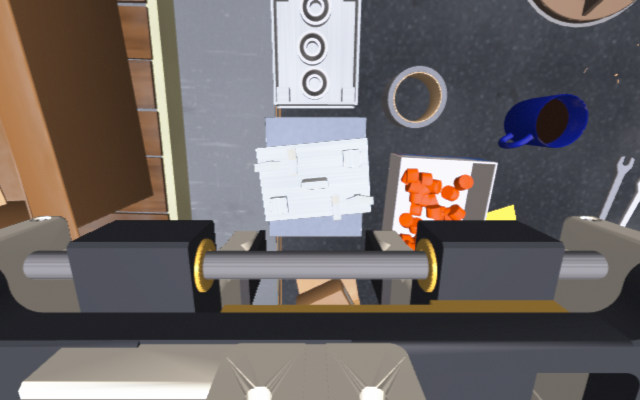

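All three bearings lie in the drawer at (316,9), (312,47) and (314,84). The divider on the cabinet has its long side across the image and its tab at (315,184), so it needs about a quarter turn.

Run:
```python
from h import *
s=load('w8'); C=cloud(s); v,u=np.mgrid[:400,:640]; z=C[...,2]
R0=(u>245)&(u<380)&(v>105)&(v<236)
def rect(m):
    P=C[m][:,:2]; r=cv2.minAreaRect((P*1000).astype(np.float32)); return len(P),np.round(r[0],1),np.round(r[1],1),round(r[2],2),C[m][:,2].mean().round(4)
m=R0&(z>.0975)&(z<.104); m=cv2.morphologyEx(m.astype(np.uint8),cv2.MORPH_OPEN,np.ones((3,3)))>0
print('plate',rect(m))
m=R0&(z>.126)&(z<.140)&(abs(u-315)<25)&(abs(v-184)<15); print('tab',rect(m), C[m][:,:2].mean(0).round(4))
m=R0&(z>.104)&(abs(u-315)<25)&(abs(v-184)<15); print('tab all',rect(m))
# plate edges fit by rays at plate top
for n,lo in (('hi',0.106),):
    mm=(R0&(z>lo)).astype(np.uint8); k,l,st,ce=cv2.connectedComponentsWithStats(mm)
    for i in range(1,k):
        if st[i,4]>15: q=l==i; print(st[i,:4],C[q].mean(0).round(4),C[q][:,2].max().round(4))
for uv in [(316,9),(312,47),(314,84)]: print('bearing',ray(s,uv,.025)[0].round(4))
```

```text
plate (6275, array([439.4, 381.9]), array([174.1, 120.1]), 6.67, np.float64(0.1008))
tab (282, array([438.2, 382.1]), array([24.4, 80. ]), 74.3, np.float64(0.1326)) [0.4392 0.3811]
tab all (373, array([446.9, 359.3]), array([ 59.3, 116. ]), 20.85, np.float64(0.1338))
[287 146  11  30] [0.4729 0.3475 0.1246] 0.5678
[343 149  18  19] [0.3844 0.3423 0.1175] 0.5678
[254 161  29  11] [0.5087 0.356  0.1248] 0.5678
[301 176  27  14] [0.4396 0.3797 0.1319] 0.5678
[332 193  10  27] [0.405  0.4168 0.1232] 0.5678
[346 194  28  13] [0.3691 0.4063 0.1209] 0.13
[270 196  19  18] [0.4945 0.419  0.1145] 0.5678
[246 230  20   6] [0.4705 0.3516 0.4179] 0.5678
[366 230  14   6] [0.4077 0.351  0.4155] 0.4225
bearing [0.4435 0.1144 0.025 ]
bearing [0.4488 0.1704 0.025 ]
bearing [0.4441 0.228  0.025 ]
```

Emit:
move_arm(moves=[4, 0, 0, 2, 0, 0, -0.139, 4, 0, 0, 2, 0, 0, -0.139, 4, 0, 0, 2, 0, 0, -0.139, 4, 0, 0, 2, 0, 0, -0.139, 4, 0, 0, 2, 0, 0, -0.139, 4, 0, 0, 2, 0, 0, -0.139, 4, 0, 0, 2, 0, 0, -0.139, 4, 0, 0, 2, 0, 0, -0.139])

```text
clock: 20.35
tool_pos: [0.4374, 0.3594, 0.2544]
orientation: [179.9, 0.0, -24.7]
force: [-0.2, 1.0, 0.2]
opening: 0.0399
gripper_force: 0.0
```

Emit:
move_arm(moves=[4, 0, 0, 2, 0, 0, -0.138, 4, 0, 0, 2, 0, 0, -0.138, 4, 0, 0, 2, 0, 0, -0.138, 4, 0, 0, 2, 0, 0, -0.138, 4, 0, 0, 0, 0, 0, 0, 4, 0, 0, 0, 0, 0, 0])

```text
clock: 20.95
tool_pos: [0.4378, 0.3602, 0.1758]
orientation: [179.9, 0.0, 6.4]
force: [0.2, 0.0, 0.9]
opening: 0.0401
gripper_force: 0.0
```

Run:
```python
from h import *
p,R,o=tool(); print(o['clock'],p.round(4),o['orientation'].round(2),o['joint_pos'].round(1),delta((.4393,.3816,.115),6.67))
s=snap('wrist','w9')
# tab by depth from close by
C=cloud(s); z=C[...,2]; m=(z>.124)&(z<.140)&(np.hypot(C[...,0]-.4393,C[...,1]-.3816)<.035); m[230:]=0
P=C[m]; print(len(P)); 
if len(P)>20: r=cv2.minAreaRect((P[:,:2]*1000).astype(np.float32)); print(r,P.mean(0), np.where(m)[0].max())
```

```text
20.95 [0.4378 0.3602 0.1758] [1.7993e+02 3.0000e-02 6.4000e+00] [ 59.2  13.1 -17.9   0.  -59.   37.2] (array([ 0.39, -2.12,  6.07]), array([ 0.001,  0.001, -0.005]))
777
((453.14971923828125, 378.67327880859375), (22.78532600402832, 42.07380676269531), 67.35147094726562) [0.44936781 0.38074858 0.13320538] 229
```

Emit:
move_arm(moves=[4, 0.4, -2.1, 0, 0, 0, -0.005, 4, 0, 0, 3, 0, 0, 0, 4, 0, 0, 2.5, 0, 0, 0, 4, 0, 0, 0.6, 0, 0, 0, 0.6, 0, 0, 0, 0, 0, 0, 0.6, 0, 0, 0, 0, 0, 0, 0.6, 0, 0, 0, 0, 0, 0, 0.6, 0, 0, 0, 0, 0, 0])

```text
clock: 21.8
tool_pos: [0.4398, 0.3829, 0.1159]
orientation: [-179.9, -0.1, 6.9]
force: [0.3, -3.9, 2.1]
opening: 0.0134
gripper_force: 1.8
```

Emit:
move_arm(moves=[0.6, 0, 0, 0, 0, 0, 0, 0.6, 0, 0, 0, 0, 0, 0])

```text
clock: 22.0
tool_pos: [0.4398, 0.3827, 0.1158]
orientation: [-180.0, -0.1, 6.9]
force: [-0.6, -1.1, 6.2]
opening: 0.0118
gripper_force: 30.0
```

Emit:
move_arm(moves=[0.6, 0, 0, -1, 0, 0, 0, 0.6, 0, 0, -2, 0, 0, 0, 0.6, 0, 0, -3, 0, 0, 0, 0.6, 0, 0, -2, 0, 0, 0.05, 0.6, 0, 0, 0, 0, 0, 0.1, 0.6, 0, 0, 0, 0, 0, 0.13, 0.6, 0, 0, 0, 0, 0, 0.14, 0.6, 0, 0, 0, 0, 0, 0.14])

```text
clock: 22.8
tool_pos: [0.439, 0.3823, 0.1947]
orientation: [180.0, 0.0, -25.5]
force: [-0.5, 0.3, -3.5]
opening: 0.0117
gripper_force: 30.0
```

Emit:
move_arm(moves=[0.6, 0, 0, 0, 0, 0, 0.14, 0.6, 0, 0, 0, 0, 0, 0.14, 0.6, 0, 0, 0, 0, 0, 0.14, 0.6, 0, 0, 0, 0, 0, 0.14, 0.6, 0, 0, 0, 0, 0, 0.14, 0.6, 0, 0, 0, 0, 0, 0.14, 0.6, 0, 0, 0, 0, 0, 0.14, 0.6, 0, 0, 0, 0, 0, 0.13])

```text
clock: 23.6
tool_pos: [0.439, 0.3824, 0.1946]
orientation: [180.0, -0.0, -89.1]
force: [0.5, 0.1, -3.5]
opening: 0.0116
gripper_force: 30.0
```

Emit:
move_arm(moves=[0.6, 2, 0, 0, 0, 0, 0, 0.6, 4, -0.1, 0, 0, 0, 0, 0.6, 4, -0.1, 0, 0, 0, 0, 0.6, 4, -0.1, 0, 0, 0, 0, 0.6, 4, 0, 0, 0, 0, 0, 0.6, 2.5, 0, 0, 0, 0, 0, 0.6, 1, 0, 0, 0, 0, 0, 0.6, 0, 0, 0, 0, 0, 0])

```text
clock: 24.4
tool_pos: [0.4468, 0.1663, 0.1949]
orientation: [-180.0, 0.0, -88.8]
force: [0.3, 0.7, -3.4]
opening: 0.0119
gripper_force: 30.0
```

Run:
```python
from h import *
p,R,o=tool(); print(o['clock'],p.round(4),o['orientation'].round(2),o['opening'],o['gripper_force'],delta((.4428,.167,.062),-88.7))
s=snap('wrist','w10')
C=cloud(s); z=C[...,2]; v,u=np.mgrid[:400,:640]
zp=p[2]-.115+.1
m=(abs(z-zp)<.01)&(v<235)&(u>150)&(u<490); P=C[m]; A=np.c_[P[:,:2],np.ones(len(P))]; c=np.linalg.lstsq(A,P[:,2],rcond=None)[0]; print(len(P),'tilt',c.round(4),P.mean(0).round(4)); print(cv2.minAreaRect((P[:,:2]*1000).astype(np.float32)))
```

```text
24.4 [0.4468 0.1663 0.1949] [-1.800e+02  2.000e-02 -8.879e+01] 0.011896217931307617 29.99774694442749 (array([-0.07,  0.4 , 13.29]), array([-0.   ,  0.   , -0.002]))
21693 tilt [-0.0012  0.0042  0.1801] [0.4514 0.1162 0.18  ]
((448.5059814453125, 121.32439422607422), (120.09506225585938, 80.34793853759766), 1.2160561084747314)
```

View pics/w10.png

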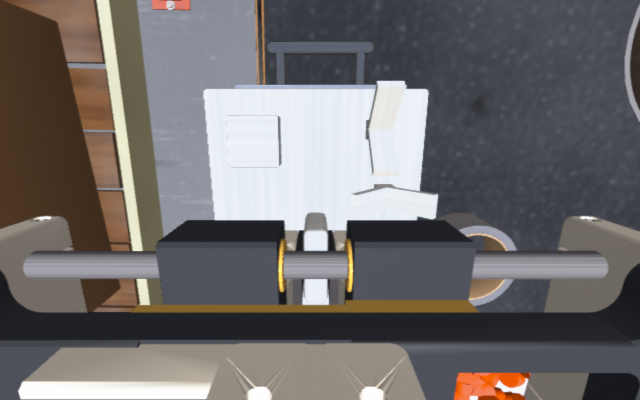

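The plate is held level and square to the drawer (rows 85-220), with the handle at row 47. It needs about -5 mm in x, then I can lower it.

Emit:
move_arm(moves=[0.6, 0.1, 0.45, 2, 0, 0, 0, 0.6, 0, 0, 4, 0, 0, 0, 0.6, 0, 0, 3.5, 0, 0, 0, 0.6, 0, 0, 1.7, 0, 0, 0, 0.6, 0, 0, 0, 0, 0, 0, 0.6, 0, 0, 0, 0, 0, 0])

```text
clock: 25.05
tool_pos: [0.4431, 0.1675, 0.0829]
orientation: [-180.0, -0.0, -88.6]
force: [0.8, 0.2, -2.7]
opening: 0.0118
gripper_force: 30.0
```

Run:
```python
from h import *
p,R,o=tool(); print(o['clock'],p.round(4),o['orientation'].round(2),o['force'].round(1))
s=snap('wrist','w11')
C=cloud(s); z=C[...,2]; v,u=np.mgrid[:400,:640]
def rng(n,m,a): P=C[m]; print(n,len(P),np.percentile(P,a,axis=0).round(4).tolist())
zp=p[2]-.0158
m=(abs(z-zp)<.004)&(v<215)&(u>150)&(u<490); k,l,st,ce=cv2.connectedComponentsWithStats(m.astype(np.uint8)); i=1+np.argmax(st[1:,4]); P=C[l==i]
print('plate',zp.round(4),cv2.minAreaRect((P[:,:2]*1000).astype(np.float32)))
# per-row plate sides and wall sides
for r in (130,150,170,190):
    row=C[r]; a=np.where(abs(row[:,2]-zp)<.004)[0]; w=np.where(abs(row[:,2]-.052)<.004)[0]
    print(r,row[a].min(0).round(4),row[a].max(0).round(4),'low', row[w][:,0].min().round(4) if len(w) else None, row[w][:,0].max().round(4) if len(w) else None)
m=(abs(z-.0405)<.006)&(v<100)&(u>200)&(u<440); rng('handle',m,[1,50,99])
```

```text
25.05 [0.4431 0.1675 0.0829] [-1.7999e+02 -2.0000e-02 -8.8650e+01] [ 0.8  0.2 -2.7]
plate 0.0671 ((445.02984619140625, 116.97071075439453), (120.1780014038086, 69.26566314697266), 1.4526358842849731)
130 [0.3864 0.1022 0.0662] [0.5046 0.105  0.0711] low 0.3762 0.5133
150 [0.3854 0.1129 0.066 ] [0.5047 0.1159 0.0701] low 0.3758 0.513
170 [0.3857 0.124  0.0657] [0.5039 0.1269 0.0698] low 0.3753 0.5125
190 [0.3852 0.1356 0.0665] [0.5043 0.1387 0.07  ] low 0.3751 0.5124
handle 3842 [[0.3807, 0.0313, 0.0363], [0.4491, 0.0437, 0.0404], [0.5097, 0.0801, 0.0461]]
```

View pics/w11.png

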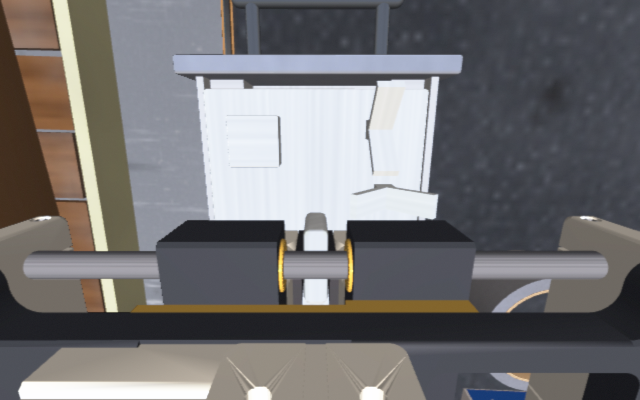

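The plate sits inside the walls (columns 203-428 against 197-436) and about 1.5 mm too far back. I'll correct that and seat it.

Emit:
move_arm(moves=[0.6, 0.15, 0.05, 0.5, 0, 0, 0, 0.6, 0, 0, 1, 0, 0, 0, 0.6, 0, 0, 0.4, 0, 0, 0, 0.6, 0, 0, 0.2, 0, 0, 0, 0.6, 0, 0, 0, 0, 0, 0, 0.6, 0, 0, 0, 0, 0, 0])

```text
clock: 25.7
tool_pos: [0.442, 0.1648, 0.0617]
orientation: [180.0, -0.0, -88.7]
force: [-2.6, -1.6, 2.4]
opening: 0.0115
gripper_force: 30.0
```

Emit:
move_arm(moves=[3, 0, 0, 0, 0, 0, 0, 3, 0, 0, 0, 0, 0, 0, 3, 0, 0, 0, 0, 0, 0, 3, 0, 0, -1, 0, 0, 0, 3, 0, 0, -3, 0, 0, 0, 3, 0, 0, -4, 0, 0, 0, 3, -3, 0, -4, 0, 0, 0, 3, -3, 0, -4, 0, 0, 0])

```text
clock: 26.5
tool_pos: [0.4407, 0.2251, 0.2245]
orientation: [-179.9, 0.1, -88.8]
force: [1.6, 1.0, -0.4]
opening: 0.0301
gripper_force: 0.0
```

Emit:
move_arm(moves=[3, -3, 0, -4, 0, 0, 0, 3, -2, 0, -4, 0, 0, 0, 3, 0, 0, 0, 0, 0, 0, 3, 0, 0, 0, 0, 0, 0])

```text
clock: 26.9
tool_pos: [0.4396, 0.2756, 0.3028]
orientation: [-179.9, 0.1, -88.7]
force: [0.7, -0.5, -1.4]
opening: 0.0302
gripper_force: 0.0
```

Run:
```python
from h import *
p,R,o=tool(); print(o['clock'],p.round(4),o['orientation'].round(2),o['force'].round(1))
s=snap('wrist','w12')
C=cloud(s); z=C[...,2]; v,u=np.mgrid[:400,:640]
m=(abs(z-.0465)<.0035)&(v<225)&(u>210)&(u<420); m=cv2.morphologyEx(m.astype(np.uint8),cv2.MORPH_OPEN,np.ones((3,3)))
k,l,st,ce=cv2.connectedComponentsWithStats(m); i=1+np.argmax(st[1:,4]); P=C[l==i]
c=np.linalg.lstsq(np.c_[P[:,:2],np.ones(len(P))],P[:,2],rcond=None)[0]
print('plate',st[i],P.mean(0).round(4),'tilt',c.round(4),cv2.minAreaRect((P[:,:2]*1000).astype(np.float32)))
m=(z>.055)&(z<.09)&(v<225)&(u>210)&(u<420)
k,l,st,ce=cv2.connectedComponentsWithStats(m.astype(np.uint8))
for i in range(1,k):
    if st[i,4]>20: Q=C[l==i]; print(st[i],Q.mean(0).round(4),Q[:,2].max().round(4))
```

```text
26.9 [0.4396 0.2756 0.3028] [-1.7993e+02  1.1000e-01 -8.8690e+01] [ 0.7 -0.5 -1.4]
plate [  268    15    98   143 10501] [0.4427 0.1618 0.0468] tilt [ 0.0002 -0.0003  0.0468] ((442.64263916015625, 165.89703369140625), (119.93040466308594, 172.673095703125), 1.252402901649475)
[ 249    0  134   48 1375] [0.4348 0.0805 0.0629] 0.0768
[279  24  22  25 545] [0.4758 0.1073 0.0592] 0.0617
[331  55  36  15 415] [0.4046 0.1359 0.0669] 0.0769
[311  70  11  37 378] [0.4429 0.1667 0.0797] 0.0835
[268 109  35  11 351] [0.4805 0.1972 0.0672] 0.0766
[285 127  11  34 326] [0.4741 0.2332 0.0671] 0.0766
[331 128  20  21 413] [0.4094 0.2253 0.0591] 0.0611
[369 181   9   6  36] [0.3666 0.2828 0.0721] 0.0892
[254 182  10   5  37] [0.5141 0.2864 0.0725] 0.0892
```

View pics/w12.png

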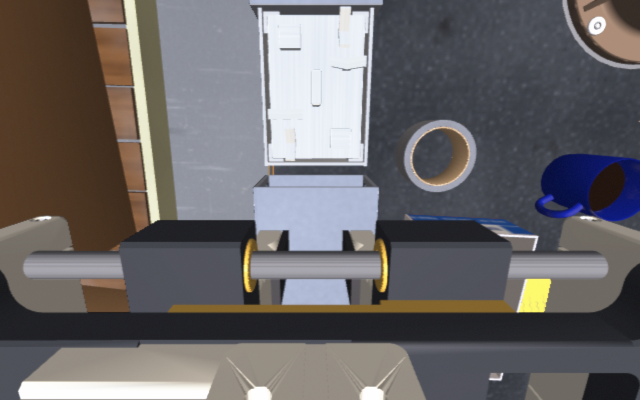

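The divider is seated level in the drawer, with plate top z about 0.0468, centre (0.4426, 0.166) and axis 1.25 degrees. Next is the pipe: I'll fit its two legs from the first wrist image for an approach, then refine from closer.

```bash
cat >> h.py <<'E'
def pipe(s,K,L,S,rows=225,z=.006):
    """refine corner K, long end L, short end S (world xy guesses)"""
    g=cv2.cvtColor(s['p'],cv2.COLOR_RGB2GRAY); hsv=cv2.cvtColor(s['p'],cv2.COLOR_RGB2HSV)
    m=(g>130)&(hsv[:,:,1]<60); m[rows:]=0; v,u=np.nonzero(m); P=ray(s,np.c_[u,v],z)[:,:2]
    K,L,S=[np.array(a,float) for a in (K,L,S)]
    for _ in range(6):
        out=[]
        for E_ in (L,S):
            d=(E_-K)/np.linalg.norm(E_-K); t=(P-K)@d; n=abs((P-K)@np.array([-d[1],d[0]]))
            q=P[(t>.02)&(t<.11)&(n<.010)].astype(np.float32); f=cv2.fitLine(q,cv2.DIST_L2,0,.001,.001).ravel(); 
            e=f[:2] if f[:2]@d>0 else -f[:2]; out.append((f[2:],e,len(q),((q-K)@e).max()))
        (a,da,na,ta),(b,db,nb,tb)=out
        K=a+da*np.linalg.solve(np.c_[da,-db],b-a)[0]; L=K+.105*da; S=K+.08*db
    hx,hy=np.degrees(np.arctan2(da[1],da[0])),np.degrees(np.arctan2(db[1],db[0]))
    print('corner',K.round(4),'long hd',hx.round(2),'short hd',hy.round(2),'n',na,nb,'ends',ta.round(4),tb.round(4),'grip',(K+.028*da).round(4)); return K,da,db
E
python3 - <<'E'
from h import *
s=load('w1'); g=[ray(s,a,.006)[0][:2] for a in ((299,187),(342,209),(309,154))]; print(np.round(g,3))
pipe(s,*g,rows=216)
print(tool()[0])
E
```

```text
[[ 0.479 -0.114]
 [ 0.395 -0.07 ]
 [ 0.459 -0.178]]
corner [ 0.4849 -0.1104] long hd 155.07 short hd -109.58 n 293 267 ends 0.1021 0.1099 grip [ 0.4595 -0.0986]
[0.43925618 0.27478057 0.30159248]
```

Emit:
move_arm(moves=[5, 3.5, -0.2, 0, 0, 0, 0, 5, 4.5, -0.2, 0, 0, 0, 0, 5, 4.5, -0.2, 1, 0, 0, 0, 5, 4.5, -0.2, 1, 0, 0, 0, 5, 4.5, -0.2, 1, 0, 0, 0, 5, 4.5, -0.2, 1, 0, 0, 0, 5, 4.5, -0.1, 1, 0, 0, 0, 5, 3, 0, 0, 0, 0, 0])

```text
clock: 27.75
tool_pos: [0.4577, -0.0628, 0.2492]
orientation: [179.7, -0.0, -88.9]
force: [1.2, 1.1, 0.8]
opening: 0.05
gripper_force: 0.0
```

Emit:
move_arm(moves=[5, 0, 0, 0, 0, 0, 0, 5, 0, 0, 0, 0, 0, 0])

```text
clock: 27.95
tool_pos: [0.4591, -0.0608, 0.2507]
orientation: [179.9, -0.0, -88.9]
force: [0.6, 0.2, 0.6]
opening: 0.0501
gripper_force: 0.0
```

Run:
```python
from h import *
p,R,o=tool(); print(o['clock'],p.round(4),o['orientation'].round(2))
s=snap('wrist','w13')
K=np.array((.482,-.113)); h=np.radians(153)
da=np.array((np.cos(h),np.sin(h))); db=np.array((-da[1],da[0]))
for r in (212,220): K2,a,b=pipe(s,K,K+.105*da,K+.08*db,rows=r)
hd=np.degrees(np.arctan2(a[1],a[0])); G=K2+.028*a
print(delta((*G,.009),hd-180), proj(s,[[*K2,.006],[*(K2+.105*a),.006],[*(K2+.08*b),.006],[*G,.006]]).round())
```

```text
27.95 [ 0.4591 -0.0608  0.2507] [ 1.7989e+02 -2.0000e-02 -8.8900e+01]
corner [ 0.4886 -0.1131] long hd 154.67 short hd -115.13 n 637 505 ends 0.1063 0.08 grip [ 0.4633 -0.1011]
corner [ 0.4886 -0.1131] long hd 154.67 short hd -115.13 n 637 505 ends 0.1063 0.08 grip [ 0.4633 -0.1011]
(array([ 4.11, -0.34, 24.19]), array([ 1.000e-03,  1.000e-03, -1.108e+00])) [[294. 136.]
 [365. 171.]
 [321.  77.]
 [313. 146.]]
```

Emit:
move_arm(moves=[3.4, 4.1, -0.3, 2, 0, 0, 0, 3.4, 0, 0, 2, 0, 0, -0.139, 3.4, 0, 0, 2, 0, 0, -0.139, 3.4, 0, 0, 2, 0, 0, -0.139, 3.4, 0, 0, 2, 0, 0, -0.139, 3.4, 0, 0, 2, 0, 0, -0.139, 3.4, 0, 0, 2, 0, 0, -0.139, 3.4, 0, 0, 2, 0, 0, -0.139])

```text
clock: 28.8
tool_pos: [0.464, -0.0995, 0.0908]
orientation: [-180.0, 0.0, -32.6]
force: [0.3, -0.1, 0.6]
opening: 0.0337
gripper_force: 0.0
```

Emit:
move_arm(moves=[3.4, 0, 0, 2, 0, 0, -0.136, 3.4, 0, 0, 0, 0, 0, 0, 3.4, 0, 0, 0, 0, 0, 0])

```text
clock: 29.1
tool_pos: [0.464, -0.0999, 0.0717]
orientation: [180.0, 0.0, -25.3]
force: [0.6, 0.0, -0.1]
opening: 0.034
gripper_force: 0.0
```

Run:
```python
from h import *
p,R,o=tool(); print(o['clock'],p.round(4),o['orientation'].round(2),o['opening'])
print(delta((.4633,-.1011,.0095),-25.33))
s=snap('wrist','w14')
```

```text
29.1 [ 0.464  -0.0999  0.0717] [ 1.7996e+02  4.0000e-02 -2.5350e+01] 0.03402915599123536
(array([-0.  ,  0.13,  6.22]), array([ 0.001,  0.001, -0.   ]))
```

View pics/w14.png

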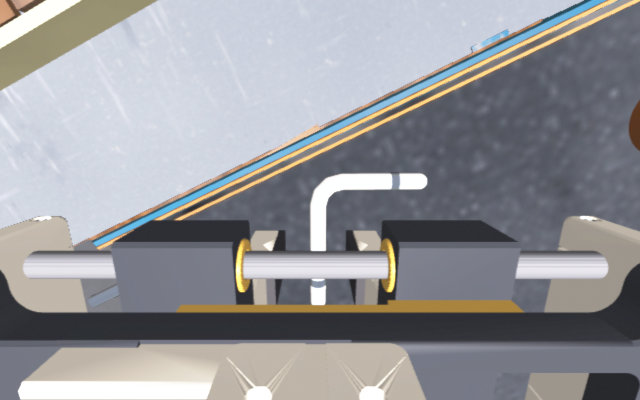

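The long leg runs straight down the image at column 318, centred between the fingers. I'll descend and grip.

Emit:
move_arm(moves=[3.4, 0, 0.1, 3, 0, 0, 0, 3.4, 0, 0, 2.5, 0, 0, 0, 3.4, 0, 0, 0.7, 0, 0, 0, 0.6, 0, 0, 0, 0, 0, 0, 0.6, 0, 0, 0, 0, 0, 0, 0.6, 0, 0, 0, 0, 0, 0, 0.6, 0, 0, 0, 0, 0, 0, 0.6, 0, 0, 0, 0, 0, 0])

```text
clock: 29.95
tool_pos: [0.4645, -0.1013, 0.0107]
orientation: [-179.9, -0.1, -25.2]
force: [-0.8, 1.6, 7.3]
opening: 0.0112
gripper_force: 29.7
```

Emit:
move_arm(moves=[0.6, 0, 0, -1.5, 0, 0, 0, 0.6, 0, 0, -3, 0, 0, 0, 0.6, 0, 0, -3, 0, 0, 0.11, 0.6, 0, 0, -3, 0, 0, 0.13, 0.6, 0, 0, -3, 0, 0, 0.13, 0.6, 0, 0, -3, 0, 0, 0.13, 0.6, 0, 0, -1, 0, 0, 0.13, 0.6, 0, 0, 0, 0, 0, 0.13])

```text
clock: 30.75
tool_pos: [0.4645, -0.1013, 0.1871]
orientation: [-179.7, -0.1, -69.1]
force: [0.7, 0.2, -1.0]
opening: 0.0109
gripper_force: 29.7
```

Emit:
move_arm(moves=[0.6, 0, 0, 0, 0, 0, 0.13, 0.6, 0, 0, 0, 0, 0, 0.13, 0.6, 0, 0, 0, 0, 0, 0.09, 0.6, -2.5, -0.3, 0, 0, 0, 0, 0.6, -4, -0.4, 0, 0, 0, 0, 0.6, -4, -0.4, 0, 0, 0, 0, 0.6, -4, -0.4, 0, 0, 0, 0, 0.6, -4, -0.4, 0, 0, 0, 0])

```text
clock: 31.55
tool_pos: [0.4783, 0.0854, 0.185]
orientation: [-180.0, 0.0, -88.8]
force: [0.9, -0.3, -0.9]
opening: 0.0112
gripper_force: 29.7
```

Emit:
move_arm(moves=[0.6, -2.5, -0.3, 0, 0, 0, 0, 0.6, -1, -0.2, 0, 0, 0, 0, 0.6, 0, 0, 0, 0, 0, 0, 0.6, 0, 0, 0, 0, 0, 0])

```text
clock: 31.95
tool_pos: [0.4826, 0.1185, 0.1845]
orientation: [180.0, -0.0, -88.8]
force: [0.4, -0.1, -1.2]
opening: 0.011
gripper_force: 29.7
```

Run:
```python
from h import *
p,R,o=tool(); print(o['clock'],p.round(4),o['orientation'].round(2),o['opening'],o['gripper_force'])
print(delta((.4814,.1291,.0685),-88.75))
s=snap('wrist','w15')
C=cloud(s); z=C[...,2]; v,u=np.mgrid[:400,:640]
zt=p[2]-.0045+.006
m=(abs(z-zt)<.012)&(v<225)&(np.hypot(C[...,0]-p[0],C[...,1]-p[1])<.14); k,l,st,ce=cv2.connectedComponentsWithStats(m.astype(np.uint8))
for i in range(1,k):
    if st[i,4]>40: Q=C[l==i]; print(st[i],Q.min(0).round(4),Q.max(0).round(4),Q.mean(0).round(4))
```

```text
31.95 [0.4826 0.1185 0.1845] [ 1.7997e+02 -1.0000e-02 -8.8800e+01] 0.010975823183182484 29.69879060983658
(array([-1.07,  0.09, 11.6 ]), array([ 0.001, -0.   , -0.001]))
[ 308  192  157   33 3365] [0.4053 0.0846 0.1784] [0.4879 0.1041 0.1888] [0.4469 0.0918 0.185 ]
```

Run:
```python
from h import *
s=load('w15'); C=cloud(s); z=C[...,2]; v,u=np.mgrid[:400,:640]
m=(z>.176)&(z<.191)&(v<225)&(u>300)&(u<470); P=C[m]
ux=np.array([.0209,-.9998]); uy=np.array([.9998,.0209]); T=np.array([.4826,.1185])
Q=np.c_[(P[:,:2]-T)@ux,(P[:,:2]-T)@uy,P[:,2]]
for lo in np.arange(-.085,.01,.01):
    q=Q[(Q[:,1]>lo)&(Q[:,1]<lo+.01)&(Q[:,0]>.012)]
    if len(q)>5: print(lo.round(3),np.percentile(q[:,0],[2,98]).round(4),'mid',np.percentile(q[:,0],[2,98]).mean().round(4),'zmax',np.percentile(q[:,2],95).round(4))
print('end y',np.percentile(Q[Q[:,0]>.012][:,1],[.3,99.7]).round(4))
```

```text
-0.085 [0.0222 0.0312] mid 0.0267 zmax 0.1858
-0.075 [0.0214 0.032 ] mid 0.0267 zmax 0.1868
-0.065 [0.0208 0.032 ] mid 0.0264 zmax 0.187
-0.055 [0.0207 0.0319] mid 0.0263 zmax 0.187
-0.045 [0.0205 0.0316] mid 0.0261 zmax 0.187
-0.035 [0.0207 0.0316] mid 0.0261 zmax 0.187
-0.025 [0.0207 0.0315] mid 0.0261 zmax 0.187
-0.015 [0.0161 0.0304] mid 0.0232 zmax 0.187
-0.005 [0.0156 0.0271] mid 0.0213 zmax 0.187
end y [-0.0766  0.0039]
```

The pipe is held level with its corner 26.3 mm ahead of the TCP. I'll align it over station 1 and lower it.

Emit:
move_arm(moves=[0.6, -0.9, 0.1, 2, 0, 0, 0, 0.6, 0, 0, 4, 0, 0, 0, 0.6, 0, 0, 3, 0, 0, 0, 0.6, 0, 0, 1.5, 0, 0, 0, 0.6, 0, 0, 0.4, 0, 0, 0, 0.6, 0, 0, 0, 0, 0, 0, 0.6, 0, 0, 0, 0, 0, 0])

```text
clock: 32.7
tool_pos: [0.4825, 0.1279, 0.0766]
orientation: [-179.9, 0.0, -88.8]
force: [1.1, 0.4, 0.6]
opening: 0.011
gripper_force: 29.7
```

Emit:
move_arm(moves=[0.6, 0, 0.1, 0.4, 0, 0, 0, 0.6, 0, 0, 0.3, 0, 0, 0, 0.6, 0, 0, 0.1, 0, 0, 0, 0.6, 0, 0, 0, 0, 0, 0])

```text
clock: 33.1
tool_pos: [0.4812, 0.1282, 0.069]
orientation: [-179.9, 0.0, -88.7]
force: [-4.2, -1.4, 12.1]
opening: 0.011
gripper_force: 29.7
```

Emit:
move_arm(moves=[2.4, 0, 0, 0, 0, 0, 0, 2.4, 0, 0, 0, 0, 0, 0, 2.4, 0, 0, 0, 0, 0, 0, 2.4, 0, 0, -1, 0, 0, 0, 2.4, 0, 0, -3, 0, 0, 0, 2.4, -2.5, 0, -4, 0, 0, 0, 2.4, -3.5, 0, -3.5, 0, 0, 0, 2.4, -3.5, 0, -3.5, 0, 0, 0])

```text
clock: 33.9
tool_pos: [0.4786, 0.2236, 0.2202]
orientation: [-180.0, 0.0, -88.8]
force: [0.4, 0.9, -0.5]
opening: 0.024
gripper_force: 0.0
```

Emit:
move_arm(moves=[2.4, -3.5, 1, -3.5, 0, 0, 0, 2.4, -2.5, 1, -3.5, 0, 0, 0, 2.4, 0, 0, 0, 0, 0, 0, 2.4, 0, 0, 0, 0, 0, 0])

```text
clock: 34.3
tool_pos: [0.4573, 0.283, 0.2885]
orientation: [-179.9, 0.1, -88.7]
force: [-0.4, -0.4, -1.0]
opening: 0.0236
gripper_force: 0.0
```

Run:
```python
from h import *
p,R,o=tool(); print(o['clock'],p.round(4),o['orientation'].round(2),o['force'].round(1))
s=snap('wrist','w16'); C=cloud(s); z=C[...,2]
K=np.array((.482,.1011)); ux=np.array([.0218,-.9998]); uy=np.array([.9998,.0218]); c=np.array((.4426,.1663))
X=(C[...,:2]-c)@ux; Y=(C[...,:2]-c)@uy
def rep(n,m,ax):
    q=np.c_[X[m],Y[m],z[m]]; zt=np.percentile(q[:,2],90); h=q[q[:,2]>zt-.003]; print(n,len(q),'top z',zt.round(4),'mid',np.median(h,0).round(4),'range',np.percentile(h[:,ax],[2,98]).round(4))
zz=(z>.060)&(z<.09)
for a in (-.02,0,.02,.035): rep(f'long x={a}',zz&(abs(X-a)<.004)&(Y>.026)&(Y<.052),1)
for b in (-.015,0,.012): rep(f'short y={b}',zz&(abs(Y-b)<.004)&(X>.052)&(X<.082),0)
m=zz&(Y>.028)&(Y<.05)&(X>-.06)&(X<.0); q=X[m&(z>.064)]; print('long end x',q.min().round(4))
m=zz&(abs(X-.066)<.008)&(Y<0)&(Y>-.06); print('short end y',Y[m].min().round(4))
cv2.imwrite('pics/w16c.png',cv2.resize(s['p'][0:200,200:440,::-1],None,fx=3,fy=3))
```

```text
34.3 [0.4573 0.283  0.2885] [-1.7994e+02  1.0000e-01 -8.8710e+01] [-0.4 -0.4 -1. ]
long x=-0.02 79 top z 0.0716 mid [-0.0196  0.0378  0.0706] range [0.0332 0.0426]
long x=0 73 top z 0.0718 mid [0.0001 0.0386 0.0706] range [0.0341 0.0423]
long x=0.02 79 top z 0.0717 mid [0.0203 0.0384 0.0703] range [0.0339 0.0431]
long x=0.035 84 top z 0.0715 mid [0.0351 0.0382 0.0705] range [0.0338 0.0429]
short y=-0.015 90 top z 0.0727 mid [ 0.0637 -0.0151  0.0718] range [0.0593 0.0692]
short y=0 91 top z 0.0725 mid [0.0639 0.0003 0.0715] range [0.0594 0.0691]
short y=0.012 98 top z 0.0722 mid [0.0641 0.0124 0.0713] range [0.059 0.069]
long end x -0.0587
short end y -0.0399
```

View pics/w16c.png

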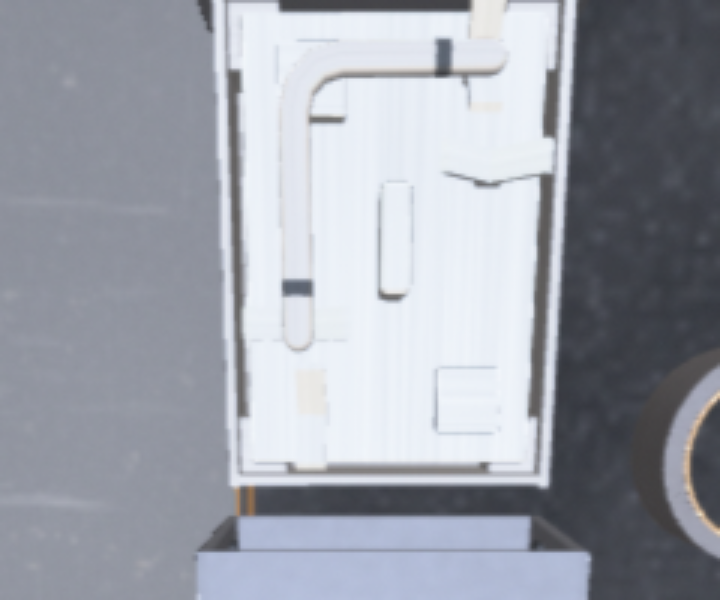

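The pipe rests in both notches of station 1, with its bend on the pad. Next I'll close the fingers, go down in front of the handle and push.

Emit:
move_arm(moves=[0, 3, 0.2, 0, 0, 0, 0, 0, 4.5, 0.3, 0, 0, 0, 0, 0, 4.6, 0.3, 0, 0, 0, 0, 0, 4.6, 0.3, 0, 0, 0, 0, 0, 4.6, 0.3, 0, 0, 0, 0, 0, 4.5, 0.3, 0, 0, 0, 0, 0, 3.7, 0, 0, 0, 0, 0, 0, 0, 0, 0, 0, 0, 0])

```text
clock: 35.15
tool_pos: [0.4454, -0.0174, 0.2864]
orientation: [179.9, -0.1, -89.1]
force: [0.4, 0.4, -0.3]
opening: 0.0004
gripper_force: 0.0
```

Run:
```python
from h import *
p,R,o=tool(); print(o['clock'],p.round(4),o['opening'],delta((.446,-.012,.034),-88.7))
s=snap('wrist','w17'); C=cloud(s); z=C[...,2]; v,u=np.mgrid[:400,:640]
m=(z>.034)&(z<.046)&(v<235)&(abs(C[...,0]-.446)<.03)&(abs(C[...,1]-.03)<.02); print(m.sum(),C[m].min(0).round(4) if m.any() else '',C[m].max(0).round(4) if m.any() else '')
```

```text
35.15 [ 0.4454 -0.0174  0.2864] 0.00040177863375738423 (array([-0.56, -0.12, 25.24]), array([ 0.002, -0.001, -0.007]))
342 [0.4162 0.0229 0.0356] [0.476  0.0341 0.0441]
```

Emit:
move_arm(moves=[0, 0, 0, 5, 0, 0, 0, 0, 0, 0, 5, 0, 0, 0, 0, 0, 0, 5, 0, 0, 0, 0, 0, 0, 5, 0, 0, 0, 0, 0, 0, 4, 0, 0, 0, 0, 0, 0, 1.2, 0, 0, 0, 0, 0, 0, 0, 0, 0, 0, 0, 0, 0, 0, 0, 0, 0])

```text
clock: 36.0
tool_pos: [0.4468, -0.0129, 0.0353]
orientation: [179.9, -0.0, -88.8]
force: [-0.1, -0.4, -0.0]
opening: 0.0003
gripper_force: 0.0
```

Emit:
move_arm(moves=[0, -1, 0, 0, 0, 0, 0, 0, -0.8, 0, 0, 0, 0, 0, 0, -0.6, 0, 0, 0, 0, 0, 0, -0.6, 0, 0, 0, 0, 0, 0, -0.6, 0, 0, 0, 0, 0, 0, -0.7, 0, 0, 0, 0, 0, 0, -0.8, 0, 0, 0, 0, 0, 0, -0.8, 0, 0, 0, 0, 0])

```text
clock: 36.8
tool_pos: [0.4456, 0.0464, 0.0353]
orientation: [180.0, -0.0, -88.8]
force: [1.5, -3.0, 2.4]
opening: 0.0002
gripper_force: 1.7
```

Emit:
move_arm(moves=[0, -0.9, 0, 0, 0, 0, 0, 0, -1, 0, 0, 0, 0, 0, 0, -1, 0, 0, 0, 0, 0, 0, -1, 0, 0, 0, 0, 0, 0, -1, 0, 0, 0, 0, 0, 0, -1, 0, 0, 0, 0, 0, 0, -1, 0, 0, 0, 0, 0, 0, -1, 0, 0, 0, 0, 0])

```text
clock: 37.6
tool_pos: [0.4437, 0.1256, 0.0352]
orientation: [180.0, -0.0, -88.8]
force: [1.0, -3.8, 2.0]
opening: 0.0006
gripper_force: 1.8
```

Emit:
move_arm(moves=[0, -1, 0, 0, 0, 0, 0, 0, -1, 0, 0, 0, 0, 0, 0, -1, 0, 0, 0, 0, 0, 0, -1, 0, 0, 0, 0, 0, 0, -0.9, 0, 0, 0, 0, 0, 0, -0.8, 0, 0, 0, 0, 0, 0, -0.7, 0, 0, 0, 0, 0, 0, -0.6, 0, 0, 0, 0, 0])

```text
clock: 38.4
tool_pos: [0.4422, 0.1952, 0.0351]
orientation: [180.0, -0.0, -88.8]
force: [-0.3, -3.4, 3.0]
opening: 0.0005
gripper_force: 1.7
```

Emit:
move_arm(moves=[0, -0.5, 0, 0, 0, 0, 0, 0, -0.4, 0, 0, 0, 0, 0, 0, -0.4, 0, 0, 0, 0, 0, 0, -0.3, 0, 0, 0, 0, 0, 0, -0.3, 0, 0, 0, 0, 0, 0, -0.2, 0, 0, 0, 0, 0, 0, 0, 0, 0, 0, 0, 0])

```text
clock: 39.1
tool_pos: [0.442, 0.2162, 0.0352]
orientation: [-180.0, 0.0, -88.8]
force: [-0.6, -1.8, 0.1]
opening: 0.0009
gripper_force: 0.8
```

Emit:
move_arm(moves=[0, -0.2, 0, 0, 0, 0, 0, 0, -0.2, 0, 0, 0, 0, 0, 0, -0.1, 0, 0, 0, 0, 0, 0, 0, 0, 0, 0, 0, 0])

```text
clock: 39.5
tool_pos: [0.4419, 0.2199, 0.0352]
orientation: [180.0, -0.1, -88.8]
force: [2.3, -7.4, 0.7]
opening: 0.0003
gripper_force: 3.9
```

Emit:
move_arm(moves=[0, -0.1, 0, 0, 0, 0, 0, 0, -0.1, 0, 0, 0, 0, 0, 0, 0, 0, 0, 0, 0, 0])

```text
clock: 39.8
tool_pos: [0.4417, 0.2201, 0.0352]
orientation: [179.9, -0.3, -88.8]
force: [6.4, -15.7, 2.9]
opening: 0.0004
gripper_force: 8.2
```

The drawer is against its stop: the force rises with no travel. I'll back off and verify.

Emit:
move_arm(moves=[0, 0.5, 0, 0, 0, 0, 0, 0, 2, 0, 0, 0, 0, 0, 0, 4, 0, 0, 0, 0, 0, 0, 3, 0, -3, 0, 0, 0, 0, 1, 0, -4.5, 0, 0, 0, 0, 0, 0, -4.5, 0, 0, 0, 0, -2, 0, -4.5, 0, 0, 0, 0, 0, 0, 0, 0, 0, 0])

```text
clock: 40.6
tool_pos: [0.4479, 0.1416, 0.2075]
orientation: [-179.3, 0.5, -88.7]
force: [-0.2, 0.0, -0.3]
opening: 0.0003
gripper_force: 0.0
```

Run:
```python
from h import *
p,R,o=tool(); print(o['clock'],p.round(4),o['force'].round(1))
s=snap('wrist','w18'); C=cloud(s); z=C[...,2]; v,u=np.mgrid[:400,:640]
X,Y=C[...,0],C[...,1]
for n,m in [('handle',(z>.034)&(z<.046)&(abs(X-.4417)<.03)&(Y>.19)&(Y<.25)),('front',(z>.056)&(z<.066)&(abs(X-.44)<.05)&(Y>.24)&(Y<.3)),('cab',(z>.09)&(z<.098)&(abs(X-.44)<.05)&(Y>.25)&(Y<.4))]:
    m&=(v<240); print(n,m.sum(),np.percentile(C[m],[1,50,99],axis=0).round(4).tolist() if m.any() else '')
t=snap('top','top2')
from numpy import array
print(proj(t,[[.4417,.237,.041],[.439,.284,.094]]).round(1))
```

```text
40.6 [0.4479 0.1416 0.2075] [-0.2  0.  -0.3]
handle 0 
front 0 
cab 0 
[[246.8 188.4]
 [232.4 186.3]]
```

Emit:
move_arm(moves=[0, -3, 0, -3, 0, 0, 0, 0, -4, 0, -2.5, 0, 0, 0, 0, -4, 0, -2.5, 0, 0, 0, 0, -4, 0, 0, 0, 0, 0, 0, -3, 0, 0, 0, 0, 0, 0, 0, 0, 0, 0, 0, 0, 0, 0, 0, 0, 0, 0, 0])

```text
clock: 41.4
tool_pos: [0.4394, 0.3183, 0.2786]
orientation: [179.9, -0.1, -88.7]
force: [-0.5, -0.3, 0.5]
opening: 0.0002
gripper_force: 0.0
```

Run:
```python
from h import *
p,R,o=tool(); print(o['clock'],p.round(4),o['force'].round(1))
s=snap('wrist','w19'); C=cloud(s); z=C[...,2]; v,u=np.mgrid[:400,:640]
X,Y=C[...,0],C[...,1]
for n,m in [('handle',(z>.034)&(z<.046)&(abs(X-.4417)<.03)&(Y>.19)&(Y<.255)),('front',(z>.056)&(z<.066)&(abs(X-.44)<.05)&(Y>.24)&(Y<.3)),('cab',(z>.09)&(z<.098)&(abs(X-.44)<.05)&(Y>.25)&(Y<.4))]:
    m&=(v<225); print(n,m.sum(),np.percentile(C[m],[1,50,99],axis=0).round(4).tolist() if m.any() else '')
# bystander tape and spanner unchanged?
a,b=load('top0'),load('top2'); d=cv2.absdiff(a['p'],b['p']).max(2)
for n,uv in [('tape',(242,233))]: print(n,d[uv[1]-18:uv[1]+18,uv[0]-18:uv[0]+18].mean().round(1))
```

```text
41.4 [0.4394 0.3183 0.2786] [-0.5 -0.3  0.5]
handle 430 [[0.4123, 0.2316, 0.0377], [0.4416, 0.2369, 0.0415], [0.4711, 0.2422, 0.0437]]
front 735 [[0.3906, 0.2707, 0.0588], [0.4401, 0.2763, 0.0616], [0.4888, 0.2821, 0.0636]]
cab 5764 [[0.3909, 0.2842, 0.0932], [0.4399, 0.3208, 0.0948], [0.4889, 0.363, 0.0966]]
tape 50.3
```

```bash
python3 -c "
from plant import ctrl; print(ctrl.close_job())"
```

```text
the job is handed in; nothing more can be done
None
```

The job is handed in: the three bearings, the divider and the one pipe found are in the drawer, pushed gently home (handle measured at its home position). The verdict is not known, and the drawer's contents could not be seen once it was shut.

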